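# Open the bolted chemicals chest

## Task

Open the yellow chemicals chest on the shop counter: turn its brass catch in line with the slot of the steel hasp leaf, lift the leaf off over it, draw the bolt, then swing up the hatch with the black handle. Leave the hatch standing steeply open by itself (about 60 degrees or more) with the bolt still drawn, and do not disturb the goods on and around the chest.

Things in the scene. Friction and masses are not known exactly. Their poses are not given: they have to be found in the camera images.
- chest: Yellow steel chest fixed to the counter, 330 (x) x 400 (y) x 150 mm high. Origin: centre of its underside; x from its front (nearest the robot) to its back, y to its left, z up. 'Chest' positions here are in this frame, mm. The front of its top, x -165 to -10, is the deck, at z 150; the hatch covers x -10 to 140, y -150 to 150, its top at z 154.
- catch_pivot (a point): Brass turn-catch (swivel staple): point on its upright turning axis at mid-height of its head, chest (-80, -20, 180). The head is a bar 52 long, 10 thick, z 170 to 190, on a neck 10 across that comes up through the leaf's slot; the leaf lies under the head. In line with the slot = along chest y, across it = along chest x.
- catch_foot (a point): Foot of the same catch on the deck, chest (-80, -20, 150). Its angle is not reported: it starts across the slot or up to 0.6 rad anticlockwise (seen from above) from there. It turns anticlockwise, stiffly (0.12 N m, about 6 N at its end), to a hard stop, where it is in line. Left short of the stop (0.05 rad can be enough) it still holds the leaf down. It stays where it is left.
- leaf (a joint): Angle of the steel hasp leaf about the bolt's rod, rad: 0 = lying over the catch, reaching from the rod to chest +y; 1.57 = upright; 2.0 = leaning back on its stop. 130 to 210 g; left below about 1.3 it falls back, near upright it stays, beyond 1.9 it falls onto its stop. From about 0.7 it is off the catch; only then can the bolt slide. The leaf slides with the bolt.
- leaf_lip (a point): Middle of the upper edge of the leaf's lip; leaf lying: chest (-80, 36, 181), the lip's underside at its end 27 mm above the deck. The leaf is a plate 5 thick, 56 wide (x), from 20 to 106 mm from the rod's axis (a neck 24 wide nearer the rod), then the lip, 44 wide, bent up 40 degrees. Slot 18 wide, from 32 to 98 mm from the axis. Plate's underside when lying: 11.5 mm above the deck.
- bolt_axis (a point): Fixed point on the axis of the bolt's rod, which runs along chest x: chest (-80, -85, 164); with the bolt shot, the leaf is centred here. Two guides stand over the rod at chest x -150 and -45, each 12 long, 30 wide, top at z 175. A loop on the hatch, x 1 to 15, y -100 to -70, top z 178, takes the rod's end.
- bolt (a joint): How far the bolt is drawn, m: 0 to 0.002 = shot, its rod (14 mm across, 180 long) 30 mm over the hatch and holding it shut; 0.045 = fully drawn, at its stop. It slides towards chest -x, carrying the leaf; friction 4 N. It stays where it is left.
- hatch (a joint): Opening angle of the hatch, rad: 0 = shut, 1.75 = its stop. Its stiff hinge holds it at any angle; lifting it at the handle takes 6 to 11 N.
- hatch_grip (a point): Centre of the hatch's black bar handle: a round bar 12 mm thick, 110 long along chest y, its axis 38 mm above the hatch (chest (35, 60, 192) when shut). It swings with the hatch about point hatch_hinge; the bar may turn between the fingers.
- hatch_hinge (a point): Point on the hatch's hinge axis, which runs along chest y: chest (143, 0, 154).
- staple_packet: Cardboard packet 85 x 50 x 26 mm lying on the right of the deck (leave alone). Origin: centre of its underside.
- washer_tin: Flat round tin with a black lid, 64 mm across, 22 high, lying on the left of the deck (leave alone). Origin: centre of its underside.
- jug_blue: Blue jug 85 x 130 x 213 mm on the counter (leave alone). Origin: centre of its underside.
- jug_green: Green jug 85 x 130 x 213 mm on the counter (leave alone). Origin: centre of its underside.
- adhesive: Yellow nozzle bottle, 52 mm across, 205 high, on the counter (leave alone). Origin: centre of its underside.
- nozzle: Brass hose nozzle 105 mm long, 34 across, lying on the counter (leave alone). Origin: underside, mid-length.
- sod_carton: Carton 130 x 100 x 85 mm on the counter (leave alone). Origin: centre of its underside.
- trowel: Hand trowel 290 mm long, wooden handle, lying on the counter (leave alone). Origin: on the counter between handle and blade.

How it is judged:
On the way, in this order (a step that is already met when the one before it is completed fails the run):
1. the hasp leaf is lifted off the catch, bolt still shot (value of joint leaf above 0.7 rad and value of joint bolt below 0.02 m), for 0.1 s.
2. the bolt is drawn clear of the hatch (value of joint bolt above 0.036 m and value of joint hatch below 0.1 rad), for 0.1 s.
At the end, for the whole second after the job is handed in: The hatch stands still, released, at least 1.0 rad (57 degrees) open, and the bolt is still drawn by more than 36 mm (value of joint hatch above 1 rad and velocity of joint hatch between -0.05 and 0.05 rad/s and value of joint bolt above 0.036 m); the robot touches nothing.
It fails at once if the packet or the tin on the chest was shifted by more than 30 mm (distance of any of staple_packet, washer_tin from where it was at the start of the episode above 0.03 m).
It fails at once if a jug or the nozzle bottle was tipped or shifted by more than 30 mm (distance of any of jug_blue, jug_green, adhesive from where it was at the start of the episode above 0.03 m or angle between any of jug_blue, jug_green, adhesive's own z axis and vertical above 0.3 rad).
It fails at once if the brass nozzle, carton or trowel was shifted by more than 30 mm (distance of any of nozzle, sod_carton, trowel from where it was at the start of the episode above 0.03 m).
It also fails if it takes over 69 s, if anything falls off the work surface, if the arm or the gripper's body presses on something with over 40 N, if the wrist force passes 120 N, or if a joint passes its speed limit or range.

## Robot

A 6-joint arm with a two-finger parallel gripper is mounted at the origin on the work surface. World frame = base frame: x ahead of the robot, y to its left, z up, the work surface at z = 0. Lengths are in m, angles in rad, forces in N, time in s.
With the tool pointing down it reaches from about 0.4 to 0.825 m from the base axis. Payload 7 kg.
Tool frame: the origin (TCP) lies at the very end of the fingers, on their centre line; the grasp point (between the pads) lies 19 mm behind it (arm.tcp_to_grasp is the distance from the TCP to the grasp point, in m); z points along the fingers, y is the direction in which the jaws open and shut (so a half turn about z gives the same grasp; the last joint's range is limited). The gripper opens to 88 mm and grips with 3 to 60 N. Pads are 19 mm wide; open, the fingers measure 130 mm over their backs; the gripper's body (78 mm by 193 mm) begins 47 mm behind the grasp point.
Start: joints at [-0.853, 0.359, 0.012, 0, -1.224, -0.288], TCP at [0.281, -0.614, 0.227] pointing down, gripper open.
Joint ranges: [-3.07, 3.07], [-1.43, 2.12], [-1.02, 1.25], [-3.03, 1.67], [-3.05, -0], [-3.03, 3.03]. Speed limits (rad/s): [2.39, 2.39, 3.01, 3.14, 3.14, 3.14].

## Interface

Orientations are given as a rotation vector (axis times angle).
In Python, from cell import arm, viewer gives the robot as it stands.
- The arm moves only by the tool drive_tool, never from a script. Its argument "increments" is a list of rows, each an object with "linear": the shift along the tool's x, y, z scaled (see below), a list of three; "rot": the turn, a rotation vector about the tool's x, y, z scaled (see below), a list of three; "fingers": the closure, from 0 (fully open) to 1 (shut). A call has 1 to 12 rows; each row is the pose to reach, as a shift and turn from the pose measured when the call began, along the tool's axes at that moment, turning the shorter way round; what a row does not reach only later rows make up. The controller multiplies each number of a shift by 0.08 m and each number of a turn by 2 pi rad. A row lasts 1/8 s, in which the tool goes at most 62.5 mm and 10.7 degrees, less where a joint would pass 70% of its speed; a pose out of reach is approached as far as the arm can. A call with a number of a shift or a turn outside -1 to 1 is refused whole. A call with a gripper value outside its range is refused whole. The fingers move at their own pace and stop on an object; the grip force is fixed at half the most. Time passes only in rows, so rows that repeat a pose let the fingers close. It gives the time, the measured TCP pose, the force and the opening at its end, in the units of the state.
- arm.observe(): the state, without advancing time (a new reading comes with each control period).
- viewer.snapshot(name): name is "scene" or "side" or "wrist"; returns a dict with "image" (480x640x3 uint8, red, green, blue), "fx", "fy", "cx", "cy" (pixels), "R" (3x3) and "t" (3): a world point X has camera coordinates R X + t; the wrist camera has in their place "tool_from_camera" (4x4, takes a point from camera to tool coordinates, whose origin is the TCP and whose axes are the flange's). Camera axes: x right, y down, z forward; pixel columns grow to the right and rows downward; lengths in m; the calibration is good to about 2 mm. The wrist camera is an equidistant fisheye: a pixel r from the principal point sees the ray r / f radians off the axis. A picture is of the moment at which its call begins: read the wrist's pose just before it. There is no depth.
- arm.sign_off(): hands the job in, once; it reports no verdict.
The state is a dict: "t": time; "joint_positions": joint angles; "joint_velocities": joint speeds; "effort": joint torques, N m; "tool_pos": TCP position; "ee_rot": TCP orientation; "wrist_force": force on the tool from outside, world axes, zero at the start; "torque": the same for the moment, N m; "grip_width": finger opening in m.
Only numpy, scipy, OpenCV 4.12 (cv2) and the standard library are available. Lean on these libraries where they do the work, as an engineer would, in place of code of your own. Each camera call takes 0.05 s, during which the arm holds its last target.

## Working session

There is one attempt and no reset: what is moved stays moved. The work goes in short steps, Python scripts to look and compute and a tool call to move; the robot and the scene stay as the last step left them, time stands still between calls to the robot, and variables do not carry over. Pictures are saved under pics/ and viewed, and the job is handed in when it is done.

Besides the shell and the picture viewer there is one more tool, called after "Emit:" by a JSON object that holds its "fn" and its "kwargs". drive_tool: Moves the arm, as the interface text tells. Shifts and turns lie within -1 to 1; 1 stands for 0.08 m of shift or 2 pi rad of turn. Its arguments: {"type":"object","properties":{"increments":{"type":"array"}},"required":["increments"]}

```bash
ls; mkdir -p pics; python3 - <<'E'
from cell import arm, viewer
import cv2,json,numpy as np
s=arm.observe();print({k:np.round(v,4).tolist() for k,v in s.items()})
for n in ["scene","side","wrist"]:
    d=viewer.snapshot(n);cv2.imwrite(f"pics/{n}0.png",d["image"][:,:,::-1])
    print(n,{k:np.round(v,4).tolist() for k,v in d.items() if k!="image"})
E
```

```text
pics
{'t': 0.0, 'joint_positions': [-0.8529, 0.3593, 0.011, -0.0004, -1.2241, -0.2881], 'joint_velocities': [-0.0005, 0.0006, -0.0001, -0.0002, -0.0005, -0.0004], 'effort': [-0.0002, -58.2712, 29.3069, 6.9978, 0.0068, -0.0003], 'tool_pos': [0.281, -0.6131, 0.2256], 'ee_rot': [0.6697, -3.0689, -0.0025], 'wrist_force': [1.3509, -0.002, -0.2028], 'torque': [-0.0174, 0.0245, 0.0138], 'grip_width': 0.0877}
scene {'fx': 480.7265, 'fy': 480.7265, 'cx': 324.1234, 'cy': 237.4893, 'R': [[-0.6278, 0.7784, -0.0038], [0.4004, 0.3187, -0.8591], [-0.6675, -0.5409, -0.5118]], 't': [0.3416, -0.0909, 1.6142]}
side {'fx': 552.5866, 'fy': 552.5866, 'cx': 312.2991, 'cy': 236.9396, 'R': [[-0.6889, -0.7249, -0.0047], [-0.4552, 0.4377, -0.7754], [0.5641, -0.532, -0.6315]], 't': [0.3686, 0.3454, 1.2346]}
wrist {'fx': 371.6483, 'fy': 371.6483, 'cx': 327.488, 'cy': 239.4364, 'tool_from_camera': [[0.0003, -0.9576, -0.2882, 0.0779], [1.0, 0.0004, -0.0003, 0.0001], [0.0004, -0.2882, 0.9576, -0.1572], [0.0, 0.0, 0.0, 1.0]]}
```

View pics/scene0.png

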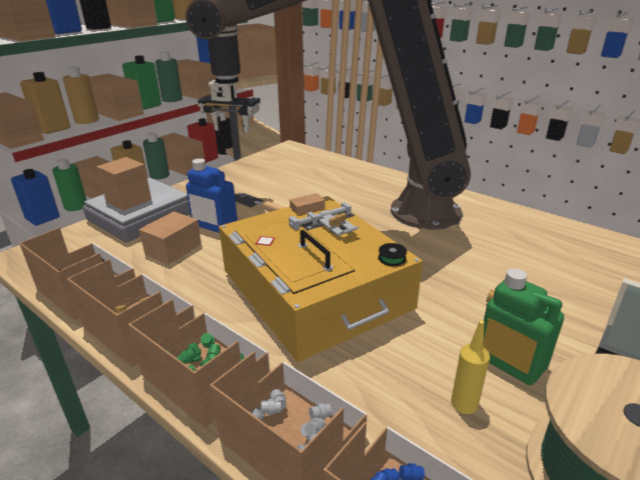

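View pics/side0.png

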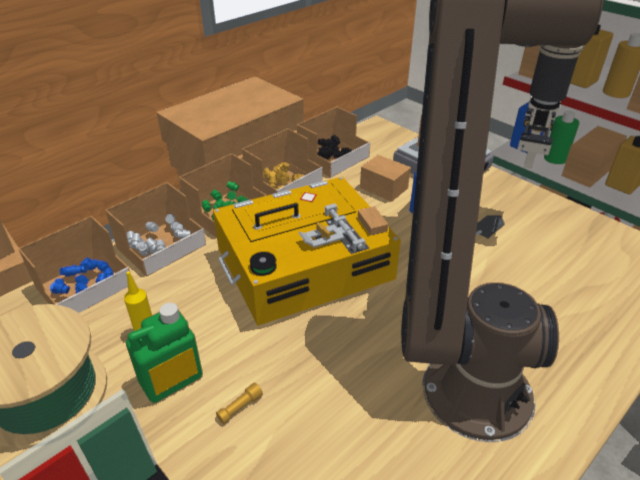

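View pics/wrist0.png

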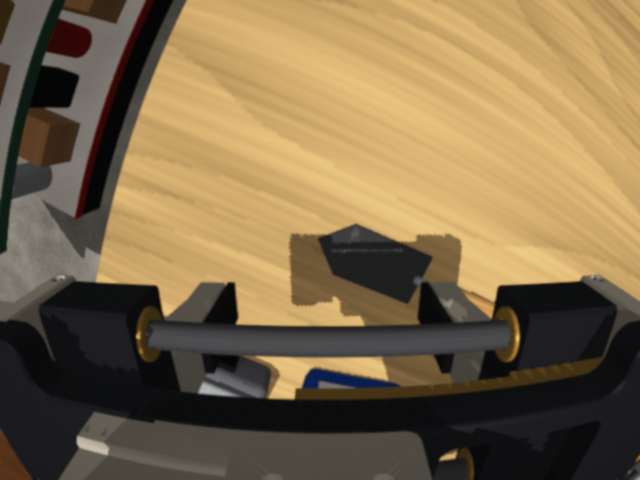

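The scene view shows the chest at about (320,270) and the side view at about (305,245). The latch is near (335,230) in the side view. I'll zoom in for the corners.

```bash
python3 - <<'E'
import cv2
a=cv2.imread("pics/scene0.png")[180:360,210:430];cv2.imwrite("pics/sc.png",cv2.resize(a,None,fx=3.3,fy=3.3,interpolation=cv2.INTER_CUBIC))
a=cv2.imread("pics/side0.png")[170:325,205:405];cv2.imwrite("pics/sd.png",cv2.resize(a,None,fx=3.8,fy=3.8,interpolation=cv2.INTER_CUBIC))
E
```

```text
(no output)
```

View pics/sc.png

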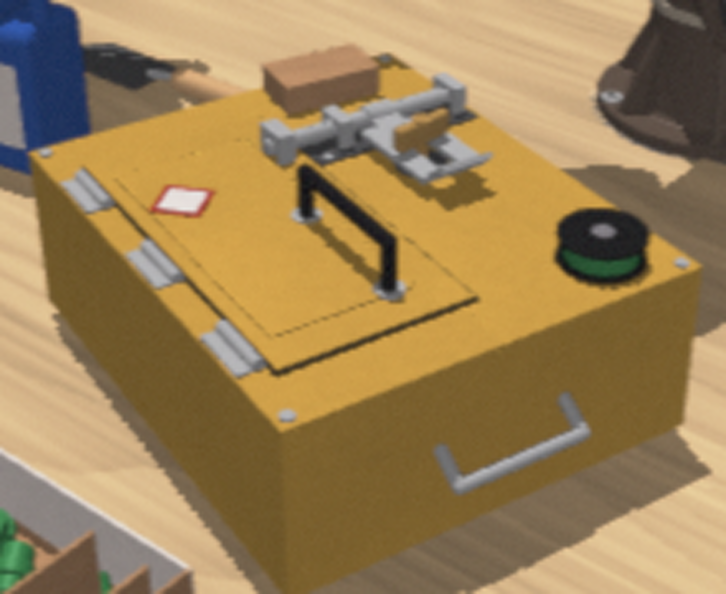

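View pics/sd.png

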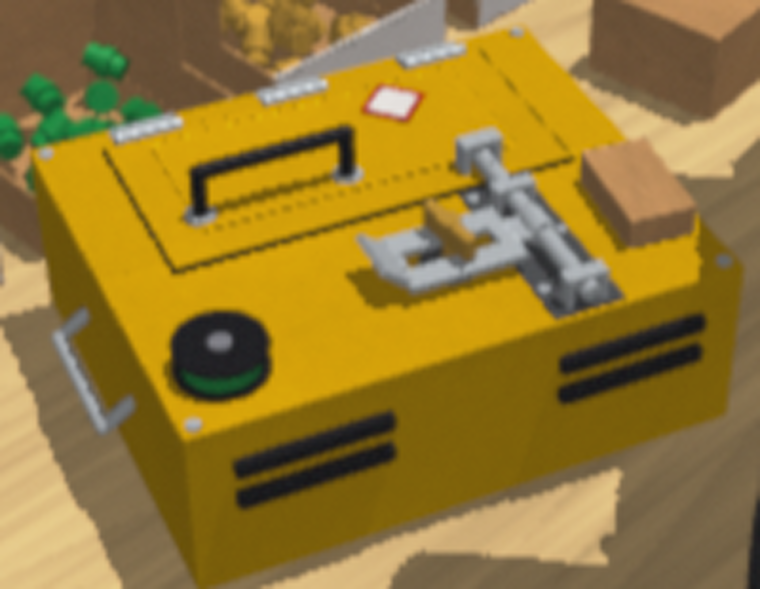

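```bash
cat > h.py <<'E'
import numpy as np,json
from scipy.spatial.transform import Rotation as Rot
SC=dict(f=480.7265,c=np.array([324.1234,237.4893]),R=np.array([[-0.6278,0.7784,-0.0038],[0.4004,0.3187,-0.8591],[-0.6675,-0.5409,-0.5118]]),t=np.array([0.3416,-0.0909,1.6142]))
SD=dict(f=552.5866,c=np.array([312.2991,236.9396]),R=np.array([[-0.6889,-0.7249,-0.0047],[-0.4552,0.4377,-0.7754],[0.5641,-0.532,-0.6315]]),t=np.array([0.3686,0.3454,1.2346]))
def proj(C,X):
    q=np.atleast_2d(X)@C['R'].T+C['t']; return C['f']*q[:,:2]/q[:,2:]+C['c']
def ray_at_z(C,p,z):
    d=C['R'].T@np.array([*( (np.array(p)-C['c'])/C['f']),1]); o=-C['R'].T@C['t']
    return o+d*(z-o[2])/d[2]
def cw(P,pt): # chest mm -> world
    x,y,a=P; c,s=np.cos(a),np.sin(a); pt=np.atleast_2d(pt)/1000.
    return np.c_[x+c*pt[:,0]-s*pt[:,1], y+s*pt[:,0]+c*pt[:,1], pt[:,2]]
E
python3 - <<'E'
from h import *
from scipy.optimize import least_squares
sc=[((165,200,150),(283,430)),((165,-200,150),(33,155)),((-165,200,150),(698,266)),((165,200,0),(295,592)),((-165,200,0),(683,424)),((35,60+49,192),(390,240)),((35,11,192),(305,170))]
sd=[((-165,200,150),(190,438)),((165,200,150),(35,150)),((-165,-200,150),(742,265)),((165,-200,150),(527,30)),((-165,200,0),(205,588)),((-165,-200,0),(725,413)),((35,109,192),(197,172)),((35,11,192),(347,132))]
def px(l,k,o): return np.array([a for a,b in l],float),np.array([b for a,b in l])/k+o
A,a=px(sc,3.3,np.array([210,180]));B,b=px(sd,3.8,np.array([205,170]))
r=lambda P:np.r_[(proj(SC,cw(P,A))-a).ravel(),(proj(SD,cw(P,B))-b).ravel()]
for f in (0,):
    s=least_squares(r,[0.6,0,0],loss='soft_l1');P=s.x;print(P);print(np.round(r(P).reshape(-1,2),1))
s1=least_squares(lambda P:(proj(SC,cw(P,A))-a).ravel(),P).x;s2=least_squares(lambda P:(proj(SD,cw(P,B))-b).ravel(),P).x;print(s1,s2)
np.save('P.npy',P)
iw=lambda w:(np.array([[np.cos(P[2]),np.sin(P[2])],[-np.sin(P[2]),np.cos(P[2])]])@(w[:2]-P[:2]))*1000
# catch top ends z190
for C,o,k,pts in((SC,(210,180),3.3,[(395,140),(450,115)]),(SD,(205,170),3.8,[(432,208),(478,242)])):
    for p in pts: print('catch',iw(ray_at_z(C,np.array(p)/k+o,.187)))
for n,pt in dict(catch=(-80,-20,180),lip=(-80,36,181),bolt=(-80,-85,164),grip=(35,60,192),hinge=(143,0,154)).items():
    w=cw(P,pt)[0];print(n,np.round(w,4),proj(SC,w),proj(SD,w))
E
```

```text
[ 0.5728938  -0.00610956 -0.32518469]
[[ 0.1 -1.3]
 [-1.6 -2.2]
 [ 1.1 -2. ]
 [-1.2  5.3]
 [-0.6  1.9]
 [-1.5 -2.2]
 [ 1.3 -0.1]
 [-0.4  0.6]
 [-1.4  0.3]
 [ 1.3 -0.4]
 [-1.3 -2.2]
 [-0.1  4.3]
 [ 0.4  3. ]
 [ 2.8 -0.6]
 [-1.9  0.4]]
[ 0.5715841  -0.00636133 -0.32432011] [ 0.57539496 -0.00884774 -0.33057636]
catch [-43.90312153  -0.12086384]
catch [-99.76953398 -10.16690091]
catch [-62.58987875 -13.62807988]
catch [-108.16721827  -25.31108834]
catch [0.4907 0.0005 0.18  ] [[337.50492289 217.80383666]] [[323.90566172 230.09112156]]
lip [0.5086 0.0536 0.181 ] [[350.51862259 226.78001578]] [[303.7041528  235.73225247]]
bolt [ 0.4699 -0.0611  0.164 ] [[323.50684599 213.21370349]] [[346.48522585 228.26775551]]
grip [0.6252 0.0396 0.192 ] [[314.81788619 240.65936067]] [[277.23085252 209.8785774 ]]
hinge [ 0.7084 -0.0518  0.154 ] [[260.63023051 256.8562116 ]] [[283.12706187 194.85716718]]
```

```bash
cat >> h.py <<'E'
P=np.load('P.npy') if __import__('os').path.exists('P.npy') else None
def down(yaw_y,tilt=0,axis_yaw=None):
    y=np.array([np.cos(yaw_y),np.sin(yaw_y),0]);z=np.array([0,0,-1.]);x=np.cross(y,z)
    R=Rot.from_matrix(np.c_[x,y,z])
    if tilt: # tilt about horizontal world axis at axis_yaw
        R=Rot.from_rotvec(tilt*np.array([np.cos(axis_yaw),np.sin(axis_yaw),0]))*R
    return R
def plan(s,targets,nd=3):
    R0=Rot.from_rotvec(s['ee_rot']);p0=np.array(s['tool_pos'])
    for p,R in targets:
        l=R0.inv().apply(np.array(p)-p0)/0.08; r=(R0.inv()*R).as_rotvec()/(2*np.pi)
        print(np.round(l,nd).tolist(),np.round(r,4).tolist(),'BAD' if abs(l).max()>1 else '')
E
python3 - <<'E'
from h import *
from cell import arm
s=arm.observe()
print(ray_at_z(SC,(212,222),0),ray_at_z(SC,(208,170),.2))
p0=np.array(s['tool_pos']);R0=Rot.from_rotvec(s['ee_rot']);pe=np.array([.57,0,.33])
print(R0.as_matrix().round(3)); print(R0.inv().apply(pe-p0)/.08)
plan(s,[(p0+[0,0,.08],R0),(pe,down(1.446))])
E
```

```text
[ 0.50029228 -0.500047    0.        ] [ 0.52308889 -0.45284115  0.2       ]
[[-0.909 -0.417 -0.001]
 [-0.417  0.909  0.001]
 [ 0.     0.001 -1.   ]]
[-6.47684211  5.46602564 -1.29604703]
[0.0, 0.001, -1.0] [0.0, 0.0, 0.0] 
[-6.477, 5.466, -1.296] [0.0002, -0.0001, 0.0883] BAD
```

Emit:
{"fn": "drive_tool", "kwargs": {"increments": [{"linear": [0, 0, -1], "rot": [0, 0, 0], "fingers": 0}, {"linear": [-0.5, 0.4, -1], "rot": [0, 0, 0], "fingers": 0}, {"linear": [-1, 0.85, -1], "rot": [0, 0, 0], "fingers": 0}]}}

```text
t: 0.52
tool_pos: [0.3262, -0.5181, 0.3073]
ee_rot: [-0.667, 3.069, -0.001]
wrist_force: [0.9, 0.0, -0.6]
grip_width: 0.0876
```

Emit:
{"fn": "drive_tool", "kwargs": {"increments": [{"linear": [-0.5, 0.42, 0], "rot": [0, 0, 0], "fingers": 0}, {"linear": [-1, 0.85, 0], "rot": [0, 0, 0], "fingers": 0}]}}

```text
t: 0.78
tool_pos: [0.3711, -0.4214, 0.3072]
ee_rot: [-0.667, 3.069, -0.001]
wrist_force: [0.7, 0.3, 0.7]
grip_width: 0.0878
```

Emit:
{"fn": "drive_tool", "kwargs": {"increments": [{"linear": [-0.5, 0.42, 0], "rot": [0, 0, 0], "fingers": 0}, {"linear": [-1, 0.85, 0], "rot": [0, 0, 0], "fingers": 0}]}}

```text
t: 1.02
tool_pos: [0.416, -0.3246, 0.3071]
ee_rot: [-0.667, 3.069, -0.001]
wrist_force: [1.6, 0.0, -0.2]
grip_width: 0.0875
```

Emit:
{"fn": "drive_tool", "kwargs": {"increments": [{"linear": [-0.5, 0.42, 0], "rot": [0, 0, 0], "fingers": 0}, {"linear": [-1, 0.85, 0], "rot": [0, 0, 0], "fingers": 0}]}}

```text
t: 1.27
tool_pos: [0.4609, -0.2278, 0.3071]
ee_rot: [-0.667, 3.069, -0.001]
wrist_force: [0.8, -0.5, 0.2]
grip_width: 0.0875
```

Emit:
{"fn": "drive_tool", "kwargs": {"increments": [{"linear": [-0.5, 0.42, 0], "rot": [0, 0, 0], "fingers": 0}, {"linear": [-1, 0.85, 0], "rot": [0, 0, 0], "fingers": 0}]}}

```text
t: 1.52
tool_pos: [0.5058, -0.1309, 0.3072]
ee_rot: [-0.667, 3.068, -0.001]
wrist_force: [1.6, -1.2, 0.3]
grip_width: 0.0878
```

Emit:
{"fn": "drive_tool", "kwargs": {"increments": [{"linear": [-0.5, 0.42, 0], "rot": [0, 0, 0], "fingers": 0}, {"linear": [-1, 0.85, 0], "rot": [0, 0, 0], "fingers": 0}]}}

```text
t: 1.78
tool_pos: [0.5507, -0.0341, 0.3072]
ee_rot: [-0.668, 3.068, -0.001]
wrist_force: [1.1, -1.1, 0.1]
grip_width: 0.0874
```

```bash
python3 - <<'E'
from h import *
from cell import arm
s=arm.observe();print({k:np.round(v,4).tolist() for k,v in s.items()})
plan(s,[([.57,0,.33],down(1.446))])
E
```

```text
{'t': 1.775, 'joint_positions': [0.2938, 0.111, -0.132, 0.0007, -1.3263, -1.4363], 'joint_velocities': [0.6379, 0.2395, 0.2673, 0.0034, -0.0304, -0.6374], 'effort': [-3.1929, -41.8488, 28.8069, 6.9792, -0.1067, 0.998], 'tool_pos': [0.5507, -0.0341, 0.3072], 'ee_rot': [-0.6675, 3.0682, -0.0009], 'wrist_force': [1.0971, -1.0897, 0.1085], 'torque': [-0.0944, -0.0756, 0.0362], 'grip_width': 0.0874}
[-0.397, 0.287, -0.284] [-0.0001, 0.0003, 0.0881]
```

Emit:
{"fn": "drive_tool", "kwargs": {"increments": [{"linear": [-0.4, 0.28, -0.28], "rot": [0, 0, 0.03], "fingers": 0.3}, {"linear": [-0.4, 0.28, -0.28], "rot": [0, 0, 0.06], "fingers": 0.3}, {"linear": [-0.4, 0.28, -0.28], "rot": [0, 0, 0.088], "fingers": 0.3}, {"linear": [-0.4, 0.28, -0.28], "rot": [0, 0, 0.088], "fingers": 0.3}]}}

```text
t: 2.28
tool_pos: [0.5704, -0.0002, 0.3294]
ee_rot: [0.193, 3.134, -0.0]
wrist_force: [0.1, 0.4, -0.4]
grip_width: 0.0617
```

```bash
python3 - <<'E'
from h import *
from cell import arm,viewer
import cv2
s=arm.observe();print({k:np.round(v,4).tolist() for k,v in s.items()})
d=viewer.snapshot("wrist");cv2.imwrite("pics/w1.png",d["image"][:,:,::-1])
np.savez('w1.npz',p=s['tool_pos'],r=s['ee_rot'],T=d['tool_from_camera'],K=[d['fx'],d['fy'],d['cx'],d['cy']])
E
```

```text
{'t': 2.275, 'joint_positions': [0.343, 0.1356, -0.0543, 0.0007, -1.3797, -2.0369], 'joint_velocities': [-0.0061, -0.0028, 0.0003, 0.0012, 0.0007, 0.0998], 'effort': [0.1973, -41.5713, 30.5993, 7.2061, -0.0795, -1.5685], 'tool_pos': [0.5704, -0.0002, 0.3294], 'ee_rot': [0.193, 3.1344, -0.0003], 'wrist_force': [0.0628, 0.4444, -0.3968], 'torque': [-0.0595, 0.032, -0.0509], 'grip_width': 0.0617}
```

View pics/w1.png

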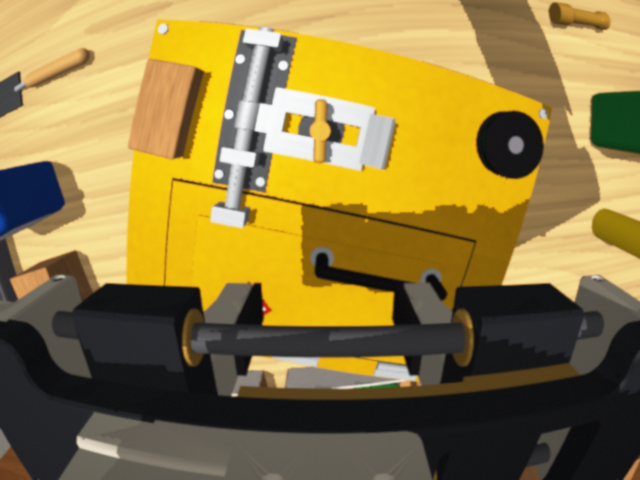

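```bash
cat >> h.py <<'E'
def wproj(D,X):
    R=Rot.from_rotvec(D['r']);T=D['T'];K=D['K']
    q=(R.inv().apply(np.atleast_2d(X)-D['p'])-T[:3,3])@T[:3,:3]
    rho=np.hypot(q[:,0],q[:,1]);th=np.arctan2(rho,q[:,2]);u=q[:,:2]/rho[:,None]
    return K[0]*th[:,None]*u+K[2:]
def wray(D,px,z):
    R=Rot.from_rotvec(D['r']);T=D['T'];K=D['K'];v=(np.array(px)-K[2:])/K[0];th=np.hypot(*v)
    c=np.r_[v/th*np.sin(th),np.cos(th)];d=R.apply(T[:3,:3]@c);o=R.apply(T[:3,3])+D['p']
    return o+d*(z-o[2])/d[2]
def iw(P,w):
    c,s=np.cos(P[2]),np.sin(P[2]);return np.array([[c,s],[-s,c]])@(np.array(w)[:2]-P[:2])*1000
E
python3 - <<'E'
from h import *
from scipy.optimize import least_squares
D=dict(np.load('w1.npz'))
L=[((-80,-20,190),(320,130)),((-150,-85,175),(262,37)),((-45,-85,175),(238,157)),((8,-85,178),(231,215)),((-10,-150,154),(173,179)),((-10,150,154),(475,241)),((-165,-200,150),(157,18)),((-165,200,150),(550,107)),((-80,30,178),(378,142))]
A=np.array([a for a,b in L],float);B=np.array([b for a,b in L],float)
f=lambda P:(wproj(D,cw(P,A))-B).ravel()
s=least_squares(f,P,loss='soft_l1');print(P,s.x);print(f(s.x).reshape(-1,2).round(1));print(f(P).reshape(-1,2).round(1))
np.save('P.npy',s.x);Q=s.x
for p in [(321,98),(319.5,162),(320,130)]: print(iw(Q,wray(D,p,.190)))
E
```

```text
[ 0.5728938  -0.00610956 -0.32518469] [ 0.5737683  -0.00319153 -0.33038262]
[[ 0.3 -0.4]
 [-0.4 -0.9]
 [-0.6 -0.9]
 [-3.6  1.2]
 [-0.1  0.7]
 [ 0.3  0.8]
 [-0.3 -0.2]
 [ 2.6 -0.5]
 [ 1.8  0.7]]
[[-4.1 -1. ]
 [-4.9 -0.8]
 [-4.3 -0.9]
 [-6.9  1.2]
 [-3.1  1.1]
 [-2.2 -0.4]
 [-4.   0.8]
 [-0.1 -2.6]
 [-2.2 -0.3]]
[-104.85404098  -24.6444368 ]
[-54.49952494 -15.33821924]
[-79.6398653  -20.16490738]
```

```bash
python3 - <<'E'
from h import *
from cell import arm
s=arm.observe()
c=cw(P,(-80,-20,180))[0];print(c)
R=down(P[2]+.183+np.pi/2)
plan(s,[([*c[:2],.26],R),([*c[:2],.20],R),([*c[:2],.173],R)])
E
```

```text
[0.49160674 0.0038425  0.18      ]
[0.984, -0.065, 0.867] [-0.0, 0.0002, 0.0043] 
[0.985, -0.065, 1.617] [-0.0, 0.0002, 0.0043] BAD
[0.986, -0.065, 1.954] [-0.0, 0.0002, 0.0043] BAD
```

Emit:
{"fn": "drive_tool", "kwargs": {"increments": [{"linear": [0.5, -0.03, 0.5], "rot": [0, 0, 0.0043], "fingers": 0.7}, {"linear": [0.985, -0.065, 0.98], "rot": [0, 0, 0.0043], "fingers": 0.7}, {"linear": [0.985, -0.065, 0.98], "rot": [0, 0, 0.0043], "fingers": 0.7}]}}

```text
t: 2.7
tool_pos: [0.4866, 0.0027, 0.2477]
ee_rot: [-0.225, -3.128, 0.003]
wrist_force: [0.5, 0.2, 0.9]
grip_width: 0.0372
```

```bash
python3 - <<'E'
from h import *
from cell import arm
s=arm.observe();print(s['joint_positions'],s['grip_width'])
c=cw(P,(-80,-20,180))[0]
R=down(P[2]+.183+np.pi/2)
plan(s,[([*c[:2],.20],R),([*c[:2],.173],R)])
E
```

```text
[ 4.10200323e-01  3.29114767e-02 -3.52233482e-01 -7.06624727e-04
 -1.19105203e+00 -2.12420512e+00] 0.03715324264293534
[-0.063, 0.024, 0.596] [-0.0004, -0.0008, 0.0006] 
[-0.064, 0.025, 0.934] [-0.0004, -0.0008, 0.0006]
```

Emit:
{"fn": "drive_tool", "kwargs": {"increments": [{"linear": [-0.063, 0.025, 0.35], "rot": [0, 0, 0], "fingers": 0.7}, {"linear": [-0.063, 0.025, 0.6], "rot": [0, 0, 0], "fingers": 0.7}, {"linear": [-0.063, 0.025, 0.8], "rot": [0, 0, 0], "fingers": 0.7}, {"linear": [-0.063, 0.025, 0.93], "rot": [0, 0, 0], "fingers": 0.7}, {"linear": [-0.063, 0.025, 0.93], "rot": [0, 0, 0], "fingers": 0.7}]}}

```text
t: 3.32
tool_pos: [0.4917, 0.0037, 0.1731]
ee_rot: [-0.223, -3.128, 0.004]
wrist_force: [-0.7, 0.2, -0.7]
grip_width: 0.026
```

```bash
python3 - <<'E'
from h import *
from cell import arm,viewer
import cv2
s=arm.observe();print(s['tool_pos'],cw(P,(-80,-20,180))[0],Rot.from_rotvec(s['ee_rot']).as_matrix()[:,1],np.cos(P[2]+.183+np.pi/2),s['grip_width'])
d=viewer.snapshot("side");cv2.imwrite("pics/s2.png",cv2.resize(d["image"][150:300,210:410,::-1],None,fx=3.8,fy=3.8,interpolation=2))
E
```

```text
[0.49166227 0.00373551 0.17313812] [0.49160674 0.0038425  0.18      ] [ 0.1418649   0.98988232 -0.00271117] 0.14684963083045913 0.026016599655371675
```

View pics/s2.png

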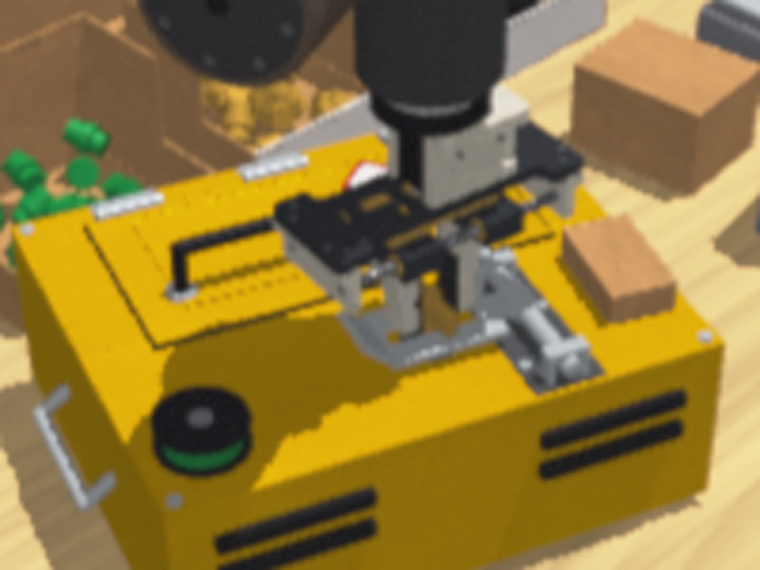

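Emit:
{"fn": "drive_tool", "kwargs": {"increments": [{"linear": [0, 0, 0], "rot": [0, 0, 0], "fingers": 1}, {"linear": [0, 0, 0], "rot": [0, 0, 0], "fingers": 1}, {"linear": [0, 0, 0], "rot": [0, 0, 0], "fingers": 1}, {"linear": [0, 0, 0], "rot": [0, 0, -0.02], "fingers": 1}, {"linear": [0, 0, 0], "rot": [0, 0, -0.04], "fingers": 1}, {"linear": [0, 0, 0], "rot": [0, 0, -0.06], "fingers": 1}]}}

```text
t: 4.12
tool_pos: [0.4923, 0.0033, 0.1744]
ee_rot: [0.374, -3.115, 0.003]
wrist_force: [0.9, -4.9, 2.8]
grip_width: 0.0095
```

```bash
python3 - <<'E'
from h import *
from cell import arm
s=arm.observe();print({k:np.round(v,3).tolist() for k,v in s.items()})
plan(s,[([*cw(P,(-80,-20,180))[0][:2],.173],down(P[2]+np.pi))])
E
```

```text
{'t': 4.125, 'joint_positions': [0.407, 0.102, -0.455, 0.001, -1.019, -1.74], 'joint_velocities': [0.0, 0.0, 0.002, -0.001, 0.0, 0.999], 'effort': [2.193, -33.666, 26.194, 4.825, 0.378, -1.523], 'tool_pos': [0.492, 0.003, 0.174], 'ee_rot': [0.374, -3.115, 0.003], 'wrist_force': [0.948, -4.874, 2.821], 'torque': [-1.538, -0.197, -0.117], 'grip_width': 0.009}
[0.006, 0.009, 0.017] [0.0002, -0.0008, -0.1594]
```

Emit:
{"fn": "drive_tool", "kwargs": {"increments": [{"linear": [0, 0, 0], "rot": [0, 0, -0.02], "fingers": 1}, {"linear": [0, 0, 0], "rot": [0, 0, -0.04], "fingers": 1}, {"linear": [0, 0, 0], "rot": [0, 0, -0.06], "fingers": 1}, {"linear": [0, 0, 0], "rot": [0, 0, -0.08], "fingers": 1}, {"linear": [0, 0, 0], "rot": [0, 0, -0.1], "fingers": 1}, {"linear": [0, 0, 0], "rot": [0, 0, -0.12], "fingers": 1}, {"linear": [0, 0, 0], "rot": [0, 0, -0.14], "fingers": 1}, {"linear": [0, 0, 0], "rot": [0, 0, -0.15], "fingers": 1}, {"linear": [0, 0, 0], "rot": [0, 0, -0.155], "fingers": 1}]}}

```text
t: 5.25
tool_pos: [0.4921, 0.0033, 0.1744]
ee_rot: [1.789, -2.577, -0.001]
wrist_force: [-0.7, -0.8, -0.2]
grip_width: 0.0098
```

```bash
python3 - <<'E'
from h import *
from cell import arm
s=arm.observe();print({k:np.round(v,3).tolist() for k,v in s.items()})
plan(s,[([*cw(P,(-80,-20,180))[0][:2],.173],down(P[2]+np.pi))])
E
```

```text
{'t': 5.25, 'joint_positions': [0.407, 0.102, -0.455, 0.001, -1.019, -0.765], 'joint_velocities': [0.001, -0.001, 0.0, -0.0, -0.0, 0.234], 'effort': [0.436, -35.022, 26.857, 6.31, 0.066, -0.006], 'tool_pos': [0.492, 0.003, 0.174], 'ee_rot': [1.789, -2.577, -0.001], 'wrist_force': [-0.672, -0.757, -0.176], 'torque': [-0.257, 0.038, -0.083], 'grip_width': 0.01}
[-0.004, 0.009, 0.017] [0.0005, -0.0006, -0.0043]
```

Emit:
{"fn": "drive_tool", "kwargs": {"increments": [{"linear": [0, 0, 0], "rot": [0, 0, -0.004], "fingers": 1}, {"linear": [0, 0, 0], "rot": [0, 0, -0.008], "fingers": 1}, {"linear": [0, 0, 0], "rot": [0, 0, -0.012], "fingers": 1}, {"linear": [0, 0, 0], "rot": [0, 0, -0.012], "fingers": 1}]}}

```text
t: 5.75
tool_pos: [0.4921, 0.0033, 0.1744]
ee_rot: [1.884, -2.508, -0.001]
wrist_force: [-0.6, -0.3, -1.2]
grip_width: 0.01
```

```bash
python3 - <<'E'
from h import *
from cell import arm
s=arm.observe();print({k:np.round(v,3).tolist() for k,v in s.items()})
plan(s,[([*cw(P,(-80,-20,180))[0][:2],.173],down(P[2]+np.pi))])
E
```

```text
{'t': 5.75, 'joint_positions': [0.407, 0.102, -0.455, 0.0, -1.019, -0.69], 'joint_velocities': [0.001, -0.0, -0.0, -0.0, -0.002, -0.015], 'effort': [0.863, -35.036, 26.752, 6.473, 0.015, 0.719], 'tool_pos': [0.492, 0.003, 0.174], 'ee_rot': [1.884, -2.508, -0.001], 'wrist_force': [-0.618, -0.309, -1.192], 'torque': [-0.261, -0.018, -0.466], 'grip_width': 0.01}
[-0.005, 0.008, 0.017] [0.0005, -0.0005, 0.0077]
```

Emit:
{"fn": "drive_tool", "kwargs": {"increments": [{"linear": [0, 0, 0], "rot": [0, 0, -0.006], "fingers": 1}, {"linear": [0, 0, 0], "rot": [0, 0, -0.006], "fingers": 1}]}}

```text
t: 6.0
tool_pos: [0.4921, 0.0033, 0.1744]
ee_rot: [1.93, -2.473, -0.002]
wrist_force: [-0.3, -0.9, -0.7]
grip_width: 0.0104
```

```bash
python3 - <<'E'
from h import *
from cell import arm
s=arm.observe();print({k:np.round(v,3).tolist() for k,v in s.items()})
p=np.array(s['tool_pos'])
plan(s,[(p,down(P[2]+np.pi)),(p+[0,0,.08],down(P[2]+np.pi))])
E
```

```text
{'t': 6.0, 'joint_positions': [0.407, 0.102, -0.455, 0.0, -1.019, -0.653], 'joint_velocities': [0.0, -0.0, 0.002, 0.0, 0.0, -0.019], 'effort': [1.049, -35.026, 26.714, 6.529, 0.005, 0.976], 'tool_pos': [0.492, 0.003, 0.174], 'ee_rot': [1.93, -2.473, -0.002], 'wrist_force': [-0.274, -0.916, -0.686], 'torque': [-0.244, -0.019, -0.678], 'grip_width': 0.01}
[0.0, 0.0, 0.0] [0.0006, -0.0005, 0.0135] 
[0.003, 0.004, -1.0] [0.0006, -0.0005, 0.0135]
```

Emit:
{"fn": "drive_tool", "kwargs": {"increments": [{"linear": [0, 0, 0], "rot": [0, 0, 0], "fingers": 0.6}, {"linear": [0, 0, 0], "rot": [0, 0, 0], "fingers": 0.3}, {"linear": [0, 0, -0.4], "rot": [0, 0, 0], "fingers": 0}, {"linear": [0, 0, -0.95], "rot": [0, 0, 0.0135], "fingers": 0}, {"linear": [0, 0, -0.95], "rot": [0, 0, 0.0135], "fingers": 0}]}}

```text
t: 6.62
tool_pos: [0.4944, 0.0039, 0.2539]
ee_rot: [-1.825, 2.555, -0.003]
wrist_force: [0.5, 0.8, -0.3]
grip_width: 0.055
```

```bash
python3 - <<'E'
from h import *
from cell import arm,viewer
import cv2
s=arm.observe();print({k:np.round(v,3).tolist() for k,v in s.items() if k in('tool_pos','wrist_force','grip_width','joint_positions')})
d=viewer.snapshot("wrist");cv2.imwrite("pics/w3.png",d["image"][:,:,::-1])
c=cw(P,(-80,10,180))[0];R=down(P[2]+np.pi);p=np.array(s['tool_pos'])
plan(s,[([*c[:2],p[2]],R),([*c[:2],.2],R),([*c[:2],.175],R)])
E
```

```text
{'joint_positions': [0.407, 0.038, -0.334, 0.001, -1.198, -0.738], 'tool_pos': [0.494, 0.004, 0.254], 'wrist_force': [0.537, 0.786, -0.35], 'grip_width': 0.055}
[-0.362, 0.033, 0.0] [-0.0004, 0.0, -0.0] 
[-0.362, 0.035, 0.674] [-0.0004, 0.0, -0.0] 
[-0.362, 0.035, 0.987] [-0.0004, 0.0, -0.0]
```

View pics/w3.png

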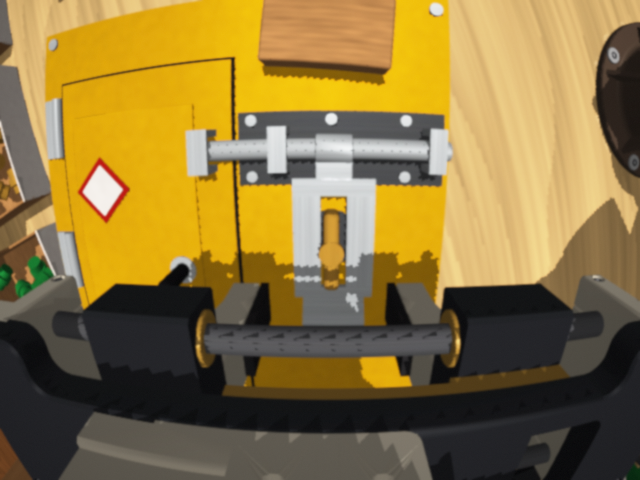

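Emit:
{"fn": "drive_tool", "kwargs": {"increments": [{"linear": [-0.36, 0.035, 0], "rot": [0, 0, 0], "fingers": 0}, {"linear": [-0.36, 0.035, 0.2], "rot": [0, 0, 0], "fingers": 0}, {"linear": [-0.36, 0.035, 0.5], "rot": [0, 0, 0], "fingers": 0}, {"linear": [-0.36, 0.035, 0.8], "rot": [0, 0, 0], "fingers": 0}, {"linear": [-0.36, 0.035, 0.8], "rot": [0, 0, 0], "fingers": 0}]}}

```text
t: 7.3
tool_pos: [0.4978, 0.031, 0.1851]
ee_rot: [1.823, -2.551, -0.002]
wrist_force: [0.1, 0.0, 0.7]
grip_width: 0.0879
```

```bash
python3 - <<'E'
from h import *
from cell import arm,viewer
import cv2
s=arm.observe();print({k:np.round(v,3).tolist() for k,v in s.items() if k in('tool_pos','wrist_force','grip_width','joint_positions')})
c=cw(P,(-80,10,180))[0];R=down(P[2]+np.pi);p=np.array(s['tool_pos'])
plan(s,[([*c[:2],.157],R)])
E
```

```text
{'joint_positions': [0.457, 0.105, -0.424, -0.0, -1.049, -0.786], 'tool_pos': [0.498, 0.031, 0.185], 'wrist_force': [0.073, 0.017, 0.667], 'grip_width': 0.088}
[-0.03, -0.038, 0.35] [0.0008, -0.0007, 0.0001]
```

Emit:
{"fn": "drive_tool", "kwargs": {"increments": [{"linear": [-0.03, -0.038, 0.2], "rot": [0, 0, 0], "fingers": 0}, {"linear": [-0.03, -0.038, 0.35], "rot": [0, 0, 0], "fingers": 0}, {"linear": [-0.03, -0.038, 0.35], "rot": [0, 0, 0], "fingers": 0}, {"linear": [-0.03, -0.038, 0.35], "rot": [0, 0, 0], "fingers": 1}, {"linear": [-0.03, -0.038, 0.35], "rot": [0, 0, 0], "fingers": 1}, {"linear": [-0.03, -0.038, 0.35], "rot": [0, 0, 0], "fingers": 1}, {"linear": [-0.03, -0.038, 0.35], "rot": [0, 0, 0], "fingers": 1}, {"linear": [-0.03, -0.038, 0.35], "rot": [0, 0, 0], "fingers": 1}]}}

```text
t: 8.3
tool_pos: [0.5012, 0.0323, 0.1573]
ee_rot: [1.823, -2.551, -0.003]
wrist_force: [-2.0, 2.1, 2.2]
grip_width: 0.0556
```

```bash
python3 - <<'E'
from h import *
from cell import arm,viewer
import cv2
s=arm.observe();print({k:np.round(v,3).tolist() for k,v in s.items() if k in('tool_pos','wrist_force','grip_width','joint_positions')})
p=np.array(s['tool_pos']);print(iw(P,p))
d=viewer.snapshot("side");cv2.imwrite("pics/s4.png",cv2.resize(d["image"][150:300,210:410,::-1],None,fx=3.8,fy=3.8,interpolation=2))
E
```

```text
{'joint_positions': [0.456, 0.138, -0.456, -0.001, -0.984, -0.785], 'tool_pos': [0.501, 0.032, 0.157], 'wrist_force': [-2.034, 2.104, 2.24], 'grip_width': 0.056}
[-80.18013403  10.0559134 ]
```

View pics/s4.png

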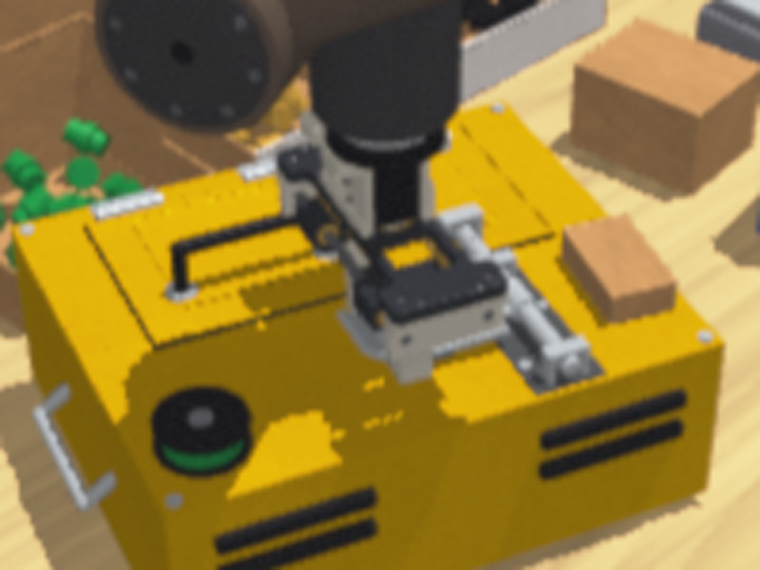

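Emit:
{"fn": "drive_tool", "kwargs": {"increments": [{"linear": [0.006, 0, -0.119], "rot": [0, 0, 0], "fingers": 1}, {"linear": [0.024, 0, -0.236], "rot": [0, 0, 0], "fingers": 1}, {"linear": [0.053, 0, -0.351], "rot": [0, 0, 0], "fingers": 1}, {"linear": [0.094, 0, -0.462], "rot": [0, 0, 0], "fingers": 1}]}}

```text
t: 8.85
tool_pos: [0.4986, 0.025, 0.1947]
ee_rot: [1.822, -2.55, -0.003]
wrist_force: [-0.8, -1.1, -4.4]
grip_width: 0.0553
```

```bash
python3 - <<'E'
from h import *
from cell import arm,viewer
import cv2
s=arm.observe();print({k:np.round(v,3).tolist() for k,v in s.items() if k in('tool_pos','wrist_force','torque','grip_width','joint_positions')})
p=np.array(s['tool_pos']);print(iw(P,p))
d=viewer.snapshot("side");cv2.imwrite("pics/s5.png",cv2.resize(d["image"][150:300,210:410,::-1],None,fx=3.8,fy=3.8,interpolation=2))
E
```

```text
{'joint_positions': [0.444, 0.097, -0.409, -0.001, -1.072, -0.773], 'tool_pos': [0.499, 0.025, 0.195], 'wrist_force': [-0.835, -1.147, -4.439], 'torque': [-0.043, 0.086, 0.019], 'grip_width': 0.055}
[-80.26790388   2.26176082]
```

View pics/s5.png

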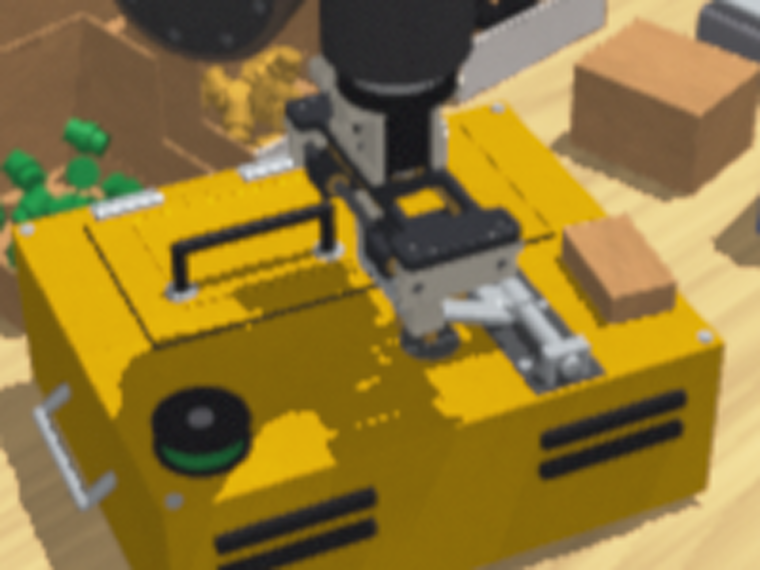

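Emit:
{"fn": "drive_tool", "kwargs": {"increments": [{"linear": [0.081, 0, -0.159], "rot": [0, 0, 0], "fingers": 1}, {"linear": [0.185, 0, -0.302], "rot": [0, 0, 0], "fingers": 1}, {"linear": [0.31, 0, -0.43], "rot": [0, 0, 0], "fingers": 1}, {"linear": [0.452, 0, -0.537], "rot": [0, 0, 0], "fingers": 1}, {"linear": [0.609, 0, -0.622], "rot": [0, 0, 0], "fingers": 1}, {"linear": [0.776, 0, -0.682], "rot": [0, 0, 0], "fingers": 1}, {"linear": [0.95, 0, -0.716], "rot": [0, 0, 0], "fingers": 1}]}}

```text
t: 9.78
tool_pos: [0.4746, -0.0478, 0.2544]
ee_rot: [1.824, -2.552, -0.001]
wrist_force: [-2.5, 2.8, 0.1]
grip_width: 0.0552
```

```bash
python3 - <<'E'
from h import *
from cell import arm,viewer
import cv2
s=arm.observe();print({k:np.round(v,3).tolist() for k,v in s.items() if k in('tool_pos','wrist_force','torque','grip_width','joint_positions')})
p=np.array(s['tool_pos']);print(iw(P,p))
plan(s,[([*cw(P,(-80,-88,0))[0][:2],.252],down(P[2]+np.pi)),([*cw(P,(-126,-88,0))[0][:2],.252],down(P[2]+np.pi))])
d=viewer.snapshot("side");cv2.imwrite("pics/s6.png",cv2.resize(d["image"][130:280,210:410,::-1],None,fx=3.8,fy=3.8,interpolation=2))
E
```

```text
{'joint_positions': [0.314, 0.011, -0.36, 0.001, -1.205, -0.644], 'tool_pos': [0.475, -0.048, 0.254], 'wrist_force': [-2.517, 2.767, 0.132], 'torque': [1.482, 0.72, -0.038], 'grip_width': 0.055}
[-79.34402736 -74.35230582]
[0.17, 0.008, 0.031] [0.0006, -0.0006, 0.0001] 
[0.17, 0.583, 0.033] [0.0006, -0.0006, 0.0001]
```

View pics/s6.png

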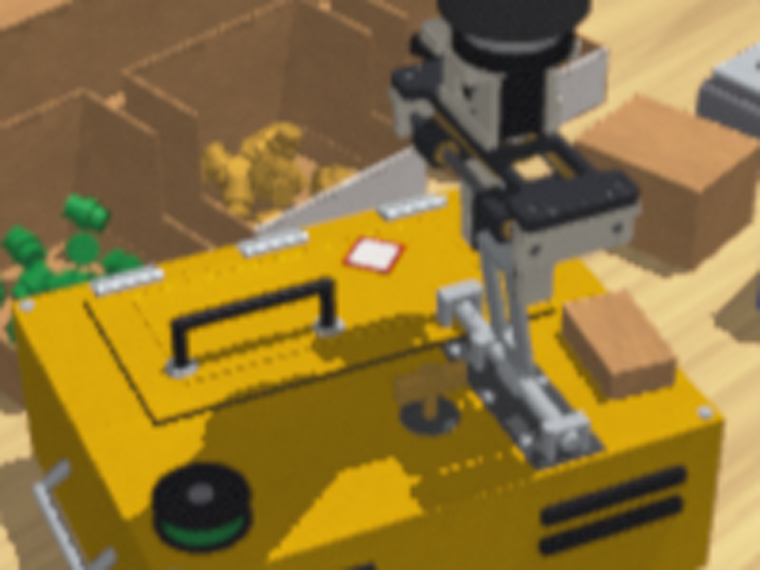

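Emit:
{"fn": "drive_tool", "kwargs": {"increments": [{"linear": [0.1, 0, 0.0], "rot": [0, 0, 0], "fingers": 1}, {"linear": [0.19, 0.0, 0.02], "rot": [0, 0, 0], "fingers": 1}, {"linear": [0.19, 0.08, 0.02], "rot": [0, 0, 0], "fingers": 1}, {"linear": [0.19, 0.16, 0.02], "rot": [0, 0, 0], "fingers": 1}, {"linear": [0.19, 0.24, 0.02], "rot": [0, 0, 0], "fingers": 1}]}}

```text
t: 10.45
tool_pos: [0.4536, -0.0573, 0.2552]
ee_rot: [1.827, -2.555, 0.006]
wrist_force: [5.2, -0.3, 6.2]
grip_width: 0.0552
```

```bash
python3 - <<'E'
from h import *
from cell import arm,viewer
s=arm.observe();print({k:np.round(v,3).tolist() for k,v in s.items() if k in('tool_pos','wrist_force','torque','grip_width','joint_positions')})
p=np.array(s['tool_pos']);print(iw(P,p))
E
```

```text
{'joint_positions': [0.311, -0.031, -0.401, 0.004, -1.2, -0.642], 'tool_pos': [0.454, -0.057, 0.255], 'wrist_force': [5.243, -0.305, 6.157], 'torque': [-0.091, -1.698, -0.039], 'grip_width': 0.055}
[-96.08969455 -90.20271213]
```

Emit:
{"fn": "drive_tool", "kwargs": {"increments": [{"linear": [0, 0.08, 0], "rot": [0, 0, 0], "fingers": 1}, {"linear": [0, 0.16, 0], "rot": [0, 0, 0], "fingers": 1}, {"linear": [0, 0.24, 0], "rot": [0, 0, 0], "fingers": 1}, {"linear": [0, 0.32, 0], "rot": [0, 0, 0], "fingers": 1}, {"linear": [0, 0.37, 0], "rot": [0, 0, 0], "fingers": 1}, {"linear": [0, 0.38, 0], "rot": [0, 0, 0], "fingers": 1}]}}

```text
t: 11.2
tool_pos: [0.4264, -0.0475, 0.2554]
ee_rot: [-1.826, 2.553, -0.01]
wrist_force: [14.8, -3.2, -7.9]
grip_width: 0.0553
```

```bash
python3 - <<'E'
from h import *
from cell import arm,viewer
import cv2
s=arm.observe();print({k:np.round(v,3).tolist() for k,v in s.items() if k in('tool_pos','wrist_force','torque','grip_width','joint_positions')})
p=np.array(s['tool_pos']);print(iw(P,p))
for n,b in(("side",(130,210)),("scene",(160,210))):
    d=viewer.snapshot(n);cv2.imwrite(f"pics/{n}7.png",cv2.resize(d["image"][b[0]:b[0]+150,b[1]:b[1]+200,::-1],None,fx=3.8,fy=3.8,interpolation=2))
E
```

```text
{'joint_positions': [0.358, -0.087, -0.452, 0.006, -1.201, -0.689], 'tool_pos': [0.426, -0.047, 0.255], 'wrist_force': [14.846, -3.168, -7.893], 'torque': [-1.283, -4.9, -0.103], 'grip_width': 0.055}
[-125.00495115  -89.68084982]
```

View pics/side7.png

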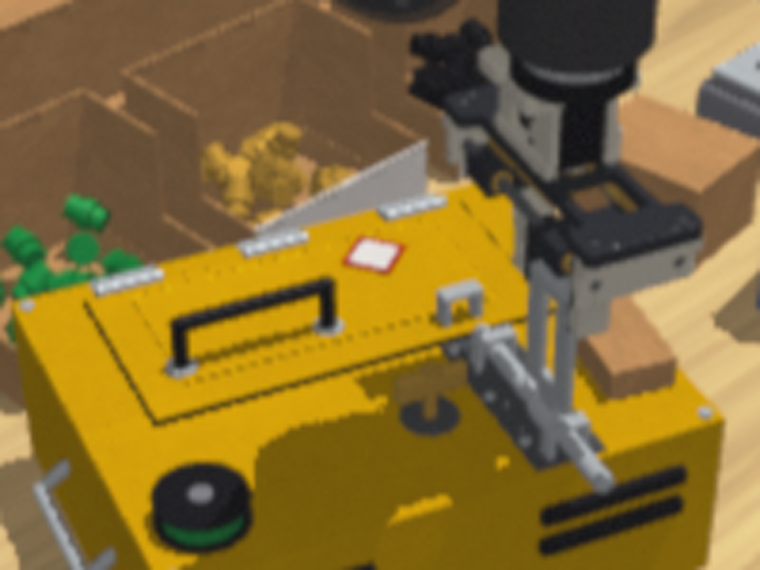

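View pics/scene7.png

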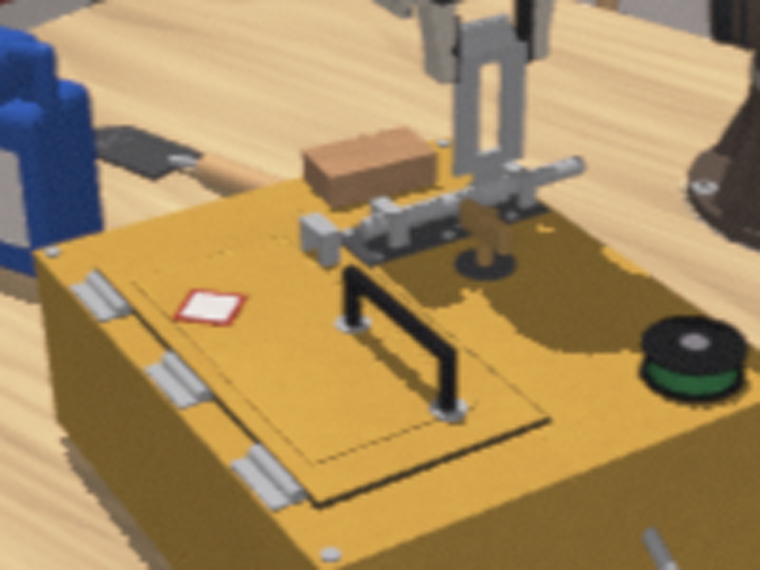

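Emit:
{"fn": "drive_tool", "kwargs": {"increments": [{"linear": [0, -0.01, 0], "rot": [0, 0, 0], "fingers": 0.2}, {"linear": [0, -0.01, 0], "rot": [0, 0, 0], "fingers": 0.1}, {"linear": [0, -0.01, 0], "rot": [0, 0, 0], "fingers": 0}, {"linear": [0, -0.01, -0.5], "rot": [0, 0, 0], "fingers": 0}, {"linear": [0, -0.01, -1], "rot": [0, 0, 0], "fingers": 0}, {"linear": [0, -0.01, -1], "rot": [0, 0, 0], "fingers": 0}]}}

```text
t: 12.05
tool_pos: [0.4279, -0.0473, 0.3383]
ee_rot: [-1.824, 2.55, -0.013]
wrist_force: [0.1, -1.3, -1.4]
grip_width: 0.0877
```

```bash
python3 - <<'E'
from h import *
from cell import arm,viewer
import cv2
s=arm.observe();print({k:np.round(v,3).tolist() for k,v in s.items() if k in('tool_pos','wrist_force','torque','grip_width','joint_positions')})
p=np.array(s['tool_pos']);print(iw(P,p))
plan(s,[([*cw(P,(35,60,0))[0][:2],.335],down(P[2]+np.pi))])
for n,b in(("side",(130,210)),):
    d=viewer.snapshot(n);cv2.imwrite(f"pics/{n}8.png",cv2.resize(d["image"][b[0]:b[0]+150,b[1]:b[1]+200,::-1],None,fx=3.8,fy=3.8,interpolation=2))
E
```

```text
{'joint_positions': [0.358, -0.126, -0.301, 0.007, -1.388, -0.688], 'tool_pos': [0.428, -0.047, 0.338], 'wrist_force': [0.14, -1.322, -1.448], 'torque': [0.109, 0.095, 0.033], 'grip_width': 0.088}
[-123.62317045  -89.05911531]
[-1.86, -1.985, 0.064] [-0.0017, 0.0001, 0.0002] BAD
```

View pics/side8.png

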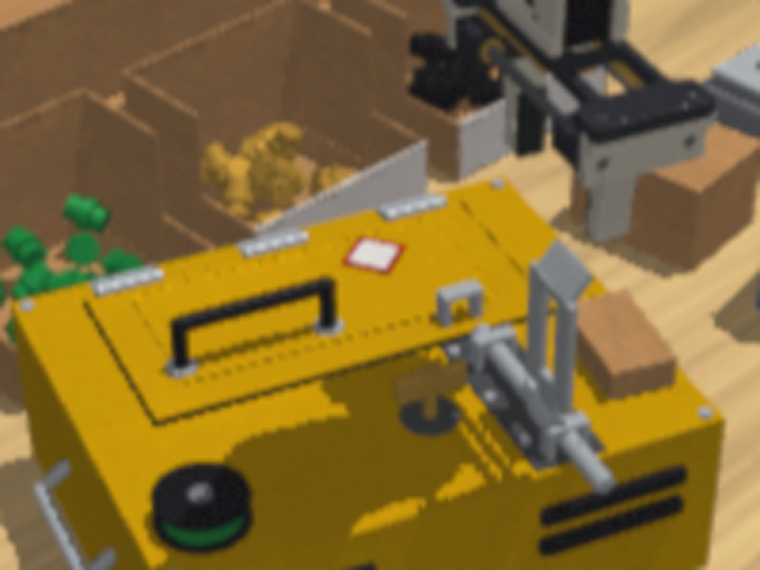

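Emit:
{"fn": "drive_tool", "kwargs": {"increments": [{"linear": [-0.45, -0.5, 0], "rot": [0, 0, 0], "fingers": 0.4}, {"linear": [-0.93, -1, 0], "rot": [-0.0017, 0, 0], "fingers": 0.5}, {"linear": [-0.93, -1, 0], "rot": [-0.0017, 0, 0], "fingers": 0.5}]}}

```text
t: 12.48
tool_pos: [0.5285, -0.0015, 0.3334]
ee_rot: [1.824, -2.549, -0.006]
wrist_force: [-1.1, 0.3, -0.4]
grip_width: 0.0629
```

Emit:
{"fn": "drive_tool", "kwargs": {"increments": [{"linear": [-0.45, -0.5, 0.3], "rot": [0, 0, 0], "fingers": 0.5}, {"linear": [-0.9, -0.95, 0.9], "rot": [0, 0, 0], "fingers": 0.5}, {"linear": [-0.9, -0.95, 1], "rot": [0, 0, 0], "fingers": 0.5}, {"linear": [-0.9, -0.95, 1], "rot": [0, 0, 0], "fingers": 0.5}]}}

```text
t: 12.98
tool_pos: [0.6218, 0.0416, 0.2507]
ee_rot: [1.821, -2.545, -0.008]
wrist_force: [-0.0, -0.6, 0.1]
grip_width: 0.0435
```

```bash
python3 - <<'E'
from h import *
from cell import arm,viewer
import cv2
s=arm.observe();print({k:np.round(v,3).tolist() for k,v in s.items() if k in('tool_pos','wrist_force','torque','grip_width','joint_positions')})
p=np.array(s['tool_pos']);print(iw(P,p))
plan(s,[([*cw(P,(35,60,0))[0][:2],.176],down(P[2]+np.pi))])
for n,b in(("side",(100,190)),("scene",(160,210))):
    d=viewer.snapshot(n);cv2.imwrite(f"pics/{n}9.png",cv2.resize(d["image"][b[0]:b[0]+150,b[1]:b[1]+200,::-1],None,fx=3.8,fy=3.8,interpolation=2))
E
```

```text
{'joint_positions': [0.378, 0.268, -0.061, -0.002, -1.254, -0.706], 'tool_pos': [0.622, 0.042, 0.251], 'wrist_force': [-0.039, -0.564, 0.065], 'torque': [-0.041, 0.081, 0.015], 'grip_width': 0.044}
[30.87461461 57.98663211]
[-0.031, -0.062, 0.933] [0.0017, -0.001, 0.0003]
```

View pics/side9.png

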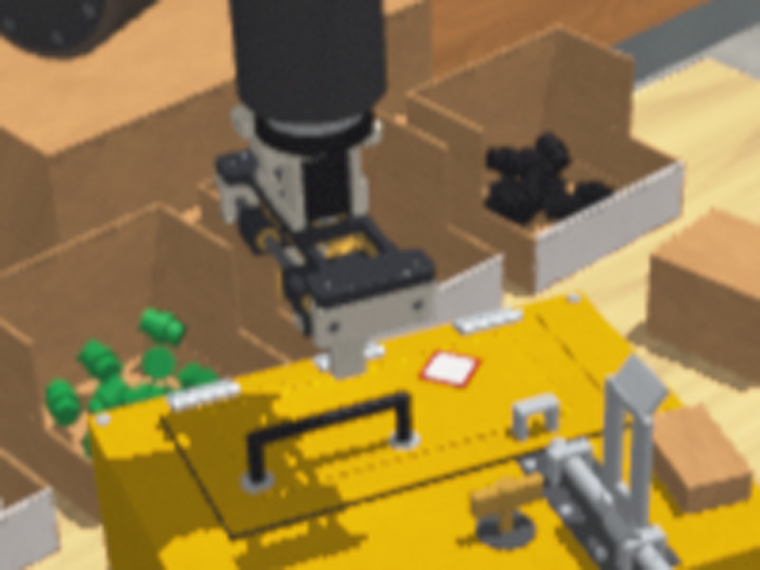

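View pics/scene9.png

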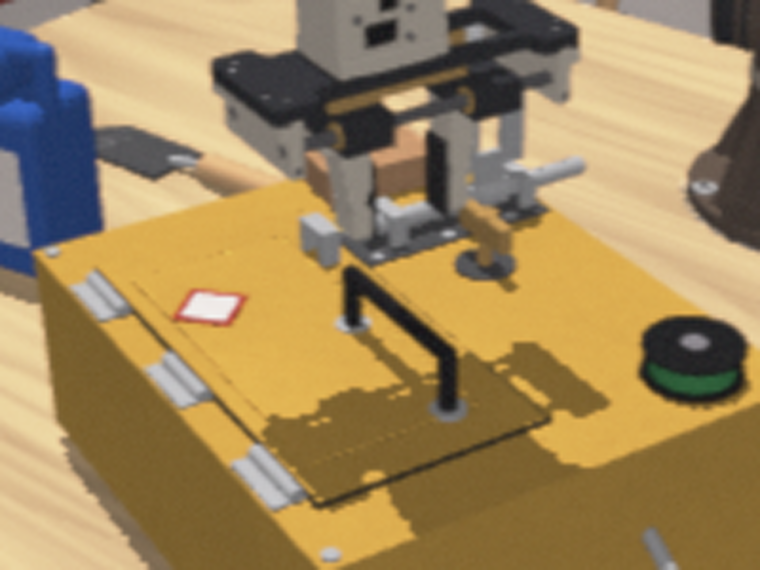

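Emit:
{"fn": "drive_tool", "kwargs": {"increments": [{"linear": [-0.03, -0.062, 0.3], "rot": [0, 0, 0], "fingers": 0.5}, {"linear": [-0.03, -0.062, 0.6], "rot": [0.0017, -0.001, 0], "fingers": 0.5}, {"linear": [-0.03, -0.062, 0.93], "rot": [0.0017, -0.001, 0], "fingers": 0.5}, {"linear": [-0.03, -0.062, 0.93], "rot": [0.0017, -0.001, 0], "fingers": 0.5}, {"linear": [-0.03, -0.062, 0.93], "rot": [0.0017, -0.001, 0], "fingers": 1}, {"linear": [-0.03, -0.062, 0.93], "rot": [0.0017, -0.001, 0], "fingers": 1}, {"linear": [-0.03, -0.062, 0.93], "rot": [0.0017, -0.001, 0], "fingers": 1}, {"linear": [-0.03, -0.062, 0.93], "rot": [0.0017, -0.001, 0], "fingers": 1}]}}

```text
t: 14.08
tool_pos: [0.6273, 0.0423, 0.1799]
ee_rot: [-1.825, 2.551, -0.002]
wrist_force: [-0.3, 0.5, 4.3]
grip_width: 0.011
```

```bash
cat > hp.py <<'E'
from h import *
from cell import arm,viewer
import sys
s=arm.observe();print({k:np.round(v,3).tolist() for k,v in s.items() if k in('tool_pos','wrist_force','torque','grip_width','joint_positions')})
p=np.array(s['tool_pos']);q=iw(P,p);print(q)
# tool follows with tilt k*ang about chest +y (opening); bar 16mm behind TCP
a0=np.arctan2(38,-108);r=np.hypot(38,108)
k=.4
zt=Rot.from_rotvec(s['ee_rot']).as_matrix()[:,2]
bar=p-0.016*zt; bc=np.r_[iw(P,bar),bar[2]*1000]
cur=a0-np.arctan2(bc[2]-154,bc[0]-143);print('hatch est',cur,'r',np.hypot(bc[2]-154,bc[0]-143))
for th in np.arange(float(sys.argv[1]),float(sys.argv[2])+1e-6,float(sys.argv[3])):
    b=cw(P,(143+r*np.cos(a0-th),60,154+r*np.sin(a0-th)))[0]
    R=down(P[2]+np.pi,k*th,P[2]+np.pi/2)
    print(round(th,2),end=' ');plan(s,[(b+.016*R.as_matrix()[:,2],R)])
E
python3 hp.py 0.1 1.2 0.1
```

```text
{'joint_positions': [0.377, 0.313, -0.165, 0.0, -1.088, -0.706], 'tool_pos': [0.627, 0.042, 0.18], 'wrist_force': [-0.34, 0.467, 4.311], 'torque': [0.374, 0.377, 0.021], 'grip_width': 0.011}
[35.83028465 60.40766548]
hatch est 0.03431626010720734 r 115.13292066045716
0.1 [0.005, -0.036, -0.083] [-0.007, 0.0005, 0.0003] 
0.2 [0.005, -0.096, -0.21] [-0.0133, 0.0005, 0.0003] 
0.3 [0.004, -0.168, -0.33] [-0.0197, 0.0005, 0.0003] 
0.4 [0.004, -0.251, -0.441] [-0.0261, 0.0005, 0.0003] 
0.5 [0.004, -0.345, -0.543] [-0.0324, 0.0005, 0.0003] 
0.6 [0.004, -0.449, -0.634] [-0.0388, 0.0005, 0.0003] 
0.7 [0.004, -0.561, -0.715] [-0.0452, 0.0005, 0.0003] 
0.8 [0.004, -0.68, -0.783] [-0.0515, 0.0004, 0.0004] 
0.9 [0.004, -0.805, -0.839] [-0.0579, 0.0004, 0.0004] 
1.0 [0.004, -0.935, -0.881] [-0.0643, 0.0004, 0.0004] 
1.1 [0.004, -1.069, -0.91] [-0.0706, 0.0004, 0.0004] BAD
1.2 [0.004, -1.204, -0.924] [-0.077, 0.0004, 0.0004] BAD
```

```bash
sed -i 's/0\.016/0.012/;s/+\.016/+.012/' hp.py; python3 hp.py 0.1 0.8 0.1
```

```text
{'joint_positions': [0.377, 0.313, -0.165, 0.0, -1.088, -0.706], 'tool_pos': [0.627, 0.042, 0.18], 'wrist_force': [-0.34, 0.467, 4.311], 'torque': [0.374, 0.377, 0.021], 'grip_width': 0.011}
[35.83028465 60.40766548]
hatch est 0.0016009220793575807 r 113.72315340107406
0.1 [0.005, -0.038, -0.133] [-0.007, 0.0005, 0.0003] 
0.2 [0.004, -0.1, -0.26] [-0.0133, 0.0005, 0.0003] 
0.3 [0.004, -0.174, -0.379] [-0.0197, 0.0005, 0.0003] 
0.4 [0.004, -0.259, -0.49] [-0.0261, 0.0005, 0.0003] 
0.5 [0.004, -0.355, -0.592] [-0.0324, 0.0005, 0.0003] 
0.6 [0.004, -0.461, -0.683] [-0.0388, 0.0005, 0.0003] 
0.7 [0.004, -0.575, -0.763] [-0.0452, 0.0005, 0.0003] 
0.8 [0.004, -0.696, -0.83] [-0.0515, 0.0004, 0.0004]
```

Emit:
{"fn": "drive_tool", "kwargs": {"increments": [{"linear": [0.004, -0.038, -0.133], "rot": [-0.007, 0, 0], "fingers": 1}, {"linear": [0.004, -0.1, -0.26], "rot": [-0.0133, 0, 0], "fingers": 1}, {"linear": [0.004, -0.174, -0.379], "rot": [-0.0197, 0, 0], "fingers": 1}, {"linear": [0.004, -0.259, -0.49], "rot": [-0.0261, 0, 0], "fingers": 1}, {"linear": [0.004, -0.355, -0.592], "rot": [-0.0324, 0, 0], "fingers": 1}]}}

```text
t: 14.7
tool_pos: [0.651, 0.0341, 0.2248]
ee_rot: [1.752, -2.448, -0.259]
wrist_force: [-6.2, 4.3, -8.2]
grip_width: 0.0107
```

```bash
python3 hp.py 0.5 1.4 0.1; python3 - <<'E'
from cell import viewer
import cv2
for n,b in(("side",(100,190)),):
    d=viewer.snapshot(n);cv2.imwrite(f"pics/{n}10.png",cv2.resize(d["image"][b[0]:b[0]+150,b[1]:b[1]+200,::-1],None,fx=3.8,fy=3.8,interpolation=2))
E
```

```text
{'joint_positions': [0.277, 0.446, 0.173, -0.121, -1.471, -0.582], 'tool_pos': [0.651, 0.034, 0.225], 'wrist_force': [-6.239, 4.325, -8.203], 'torque': [1.248, 1.317, -0.277], 'grip_width': 0.011}
[60.97431548 60.29189026]
hatch est 0.4657790756652549 r 114.63953516609581
0.5 [0.004, -0.031, -0.039] [0.0015, 0.0003, 0.0004] 
0.6 [0.004, -0.115, -0.15] [-0.0049, 0.0003, 0.0004] 
0.7 [0.004, -0.209, -0.253] [-0.0112, 0.0002, 0.0004] 
0.8 [0.004, -0.314, -0.344] [-0.0176, 0.0002, 0.0004] 
0.9 [0.004, -0.426, -0.425] [-0.024, 0.0002, 0.0004] 
1.0 [0.004, -0.547, -0.493] [-0.0303, 0.0002, 0.0004] 
1.1 [0.004, -0.673, -0.549] [-0.0367, 0.0002, 0.0004] 
1.2 [0.005, -0.804, -0.592] [-0.0431, 0.0002, 0.0004] 
1.3 [0.005, -0.939, -0.621] [-0.0494, 0.0002, 0.0004] 
1.4 [0.005, -1.076, -0.636] [-0.0558, 0.0002, 0.0004] BAD
```

View pics/side10.png

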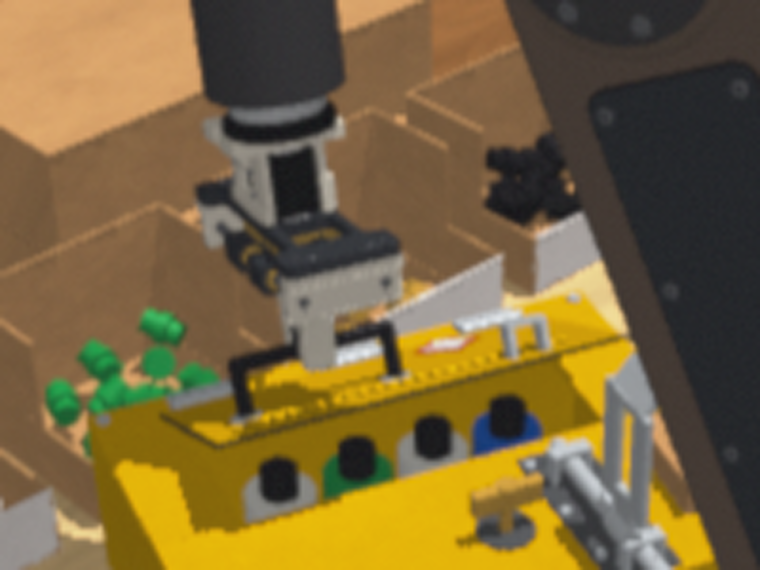

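```bash
sed -i 's/k\*th,/min(.4*th,.2),/' hp.py; python3 hp.py 0.5 1.4 0.1
```

```text
{'joint_positions': [0.275, 0.448, 0.178, -0.121, -1.476, -0.582], 'tool_pos': [0.652, 0.034, 0.226], 'wrist_force': [-9.58, 6.156, 4.641], 'torque': [2.047, 3.132, -0.174], 'grip_width': 0.011}
[61.87552746 60.27482617]
hatch est 0.4764987030893515 r 114.59409925633305
0.5 [0.003, -0.022, -0.027] [0.0017, 0.0002, 0.0004] 
0.6 [0.003, -0.112, -0.138] [0.0017, 0.0002, 0.0004] 
0.7 [0.004, -0.212, -0.24] [0.0017, 0.0002, 0.0004] 
0.8 [0.004, -0.322, -0.332] [0.0017, 0.0002, 0.0004] 
0.9 [0.004, -0.441, -0.412] [0.0017, 0.0002, 0.0004] 
1.0 [0.004, -0.567, -0.479] [0.0017, 0.0002, 0.0004] 
1.1 [0.004, -0.699, -0.534] [0.0017, 0.0002, 0.0004] 
1.2 [0.004, -0.836, -0.576] [0.0017, 0.0002, 0.0004] 
1.3 [0.005, -0.976, -0.603] [0.0017, 0.0002, 0.0004] 
1.4 [0.005, -1.119, -0.616] [0.0017, 0.0002, 0.0004] BAD
```

Emit:
{"fn": "drive_tool", "kwargs": {"increments": [{"linear": [0.003, -0.112, -0.138], "rot": [0, 0, 0], "fingers": 1}, {"linear": [0.004, -0.212, -0.24], "rot": [0, 0, 0], "fingers": 1}, {"linear": [0.004, -0.322, -0.332], "rot": [0, 0, 0], "fingers": 1}, {"linear": [0.004, -0.441, -0.412], "rot": [0, 0, 0], "fingers": 1}, {"linear": [0.004, -0.567, -0.479], "rot": [0, 0, 0], "fingers": 1}]}}

```text
t: 15.38
tool_pos: [0.6984, 0.0178, 0.2562]
ee_rot: [1.752, -2.442, -0.266]
wrist_force: [-14.5, 6.6, 17.6]
grip_width: 0.0114
```

```bash
python3 hp.py 0.9 1.4 0.1
```

```text
{'joint_positions': [0.237, 0.517, 0.355, -0.116, -1.592, -0.555], 'tool_pos': [0.698, 0.018, 0.256], 'wrist_force': [-14.474, 6.603, 17.627], 'torque': [2.856, 5.971, -0.175], 'grip_width': 0.011}
[111.07765874  60.29188859]
hatch est 0.980245501020683 r 117.60414398349657
0.9 [0.003, 0.08, 0.091] [0.0026, 0.0001, 0.0007] 
1.0 [0.004, -0.045, 0.022] [0.0026, 0.0001, 0.0007] 
1.1 [0.004, -0.177, -0.033] [0.0026, 0.0001, 0.0007] 
1.2 [0.005, -0.314, -0.075] [0.0026, 0.0001, 0.0007] 
1.3 [0.006, -0.454, -0.104] [0.0026, 0.0001, 0.0007] 
1.4 [0.006, -0.596, -0.118] [0.0026, 0.0001, 0.0007]
```

```bash
python3 - <<'E'
from cell import viewer
import cv2
for n,b in(("side",(80,190)),("scene",(130,200))):
    d=viewer.snapshot(n);cv2.imwrite(f"pics/{n}11.png",cv2.resize(d["image"][b[0]:b[0]+150,b[1]:b[1]+200,::-1],None,fx=3.8,fy=3.8,interpolation=2))
E
```

```text
(no output)
```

View pics/side11.png

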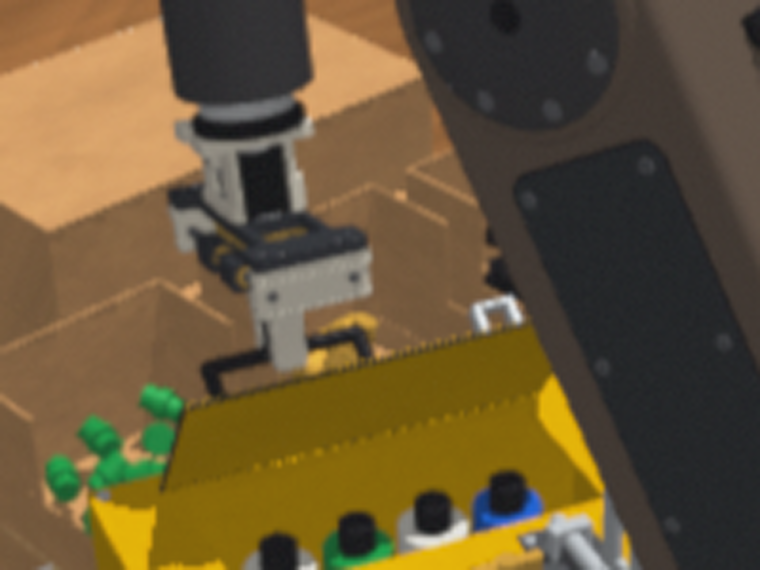

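View pics/scene11.png

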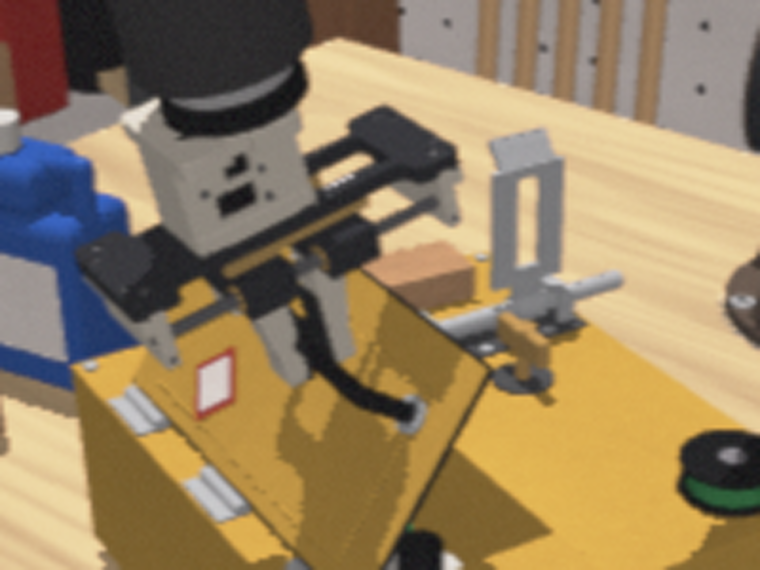

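Emit:
{"fn": "drive_tool", "kwargs": {"increments": [{"linear": [0, 0, -0.06], "rot": [0, 0, 0], "fingers": 1}, {"linear": [0, 0, -0.1], "rot": [0, 0, 0], "fingers": 0.82}, {"linear": [0, 0, -0.1], "rot": [0, 0, 0], "fingers": 0.82}]}}

```text
t: 15.85
tool_pos: [0.7022, 0.0164, 0.2654]
ee_rot: [1.754, -2.445, -0.261]
wrist_force: [0.7, 0.4, -0.3]
grip_width: 0.0156
```

```bash
python3 hp.py 0.9 1.4 0.1;python3 - <<'E'
from cell import viewer
import cv2
for n,b in(("side",(80,190)),("scene",(130,200))):
    d=viewer.snapshot(n);cv2.imwrite(f"pics/{n}12.png",cv2.resize(d["image"][b[0]:b[0]+150,b[1]:b[1]+200,::-1],None,fx=3.8,fy=3.8,interpolation=2))
E
```

```text
{'joint_positions': [0.235, 0.517, 0.376, -0.114, -1.608, -0.556], 'tool_pos': [0.702, 0.016, 0.265], 'wrist_force': [0.715, 0.386, -0.345], 'torque': [-0.246, -0.585, 0.017], 'grip_width': 0.016}
[115.16041836  60.188076  ]
hatch est 1.0296416876812786 r 125.71600612831071
0.9 [0.002, 0.106, 0.214] [0.0018, 0.0002, 0.0006] 
1.0 [0.003, -0.02, 0.146] [0.0018, 0.0002, 0.0006] 
1.1 [0.003, -0.152, 0.091] [0.0018, 0.0002, 0.0006] 
1.2 [0.004, -0.289, 0.05] [0.0018, 0.0002, 0.0006] 
1.3 [0.004, -0.429, 0.022] [0.0018, 0.0002, 0.0006] 
1.4 [0.005, -0.571, 0.009] [0.0018, 0.0002, 0.0006]
```

View pics/scene12.png

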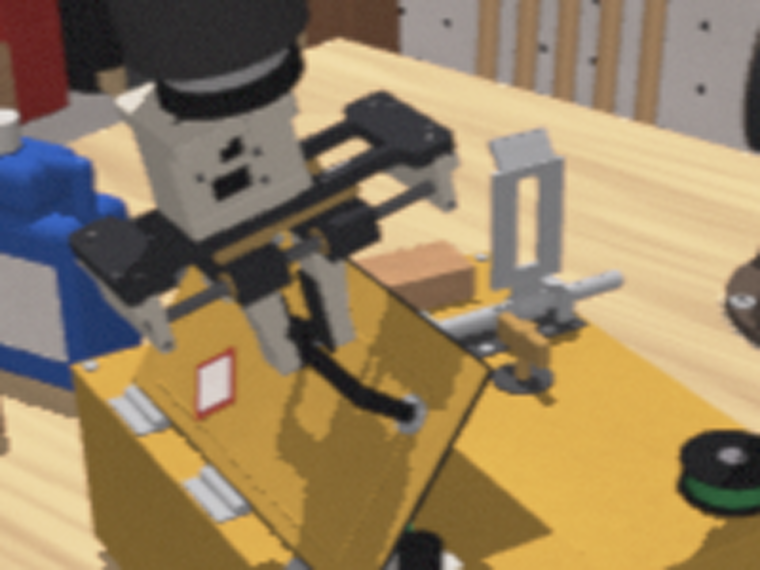

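```bash
python3 - <<'E'
from h import *
import cv2
a0=np.arctan2(38,-108);r=np.hypot(38,108)
from cell import arm
s=arm.observe();p=np.array(s['tool_pos'])
for n,C,b,im in(("side",SD,(80,190),"pics/side12.png"),("scene",SC,(130,200),"pics/scene12.png")):
    I=cv2.imread(im)
    f=lambda X:tuple(int(v) for v in ((proj(C,X)[0]-[b[1],b[0]])*3.8))
    for th,col in((.9,(255,0,0)),(1.0,(0,255,0)),(1.1,(0,0,255))):
        B=[cw(P,(143+r*np.cos(a0-th),y,154+r*np.sin(a0-th)))[0] for y in(5,115)]
        E=[cw(P,(143-153*np.cos(th),y,154+153*np.sin(th)))[0] for y in(-150,150)]
        cv2.line(I,f(B[0]),f(B[1]),col,1);cv2.line(I,f(E[0]),f(E[1]),col,1)
    cv2.circle(I,f(p),4,(255,0,255),-1)
    cv2.imwrite(f"pics/{n}12b.png",I)
E
```

```text
(no output)
```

View pics/scene12b.png

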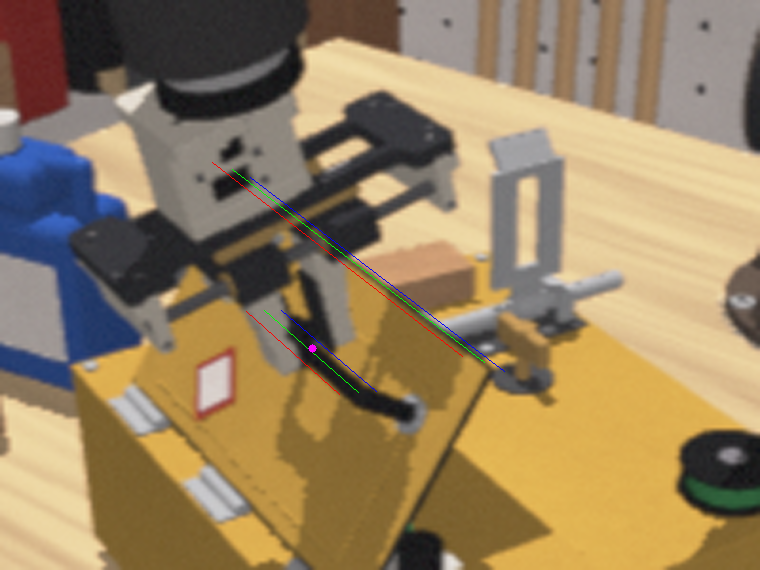

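View pics/side12b.png

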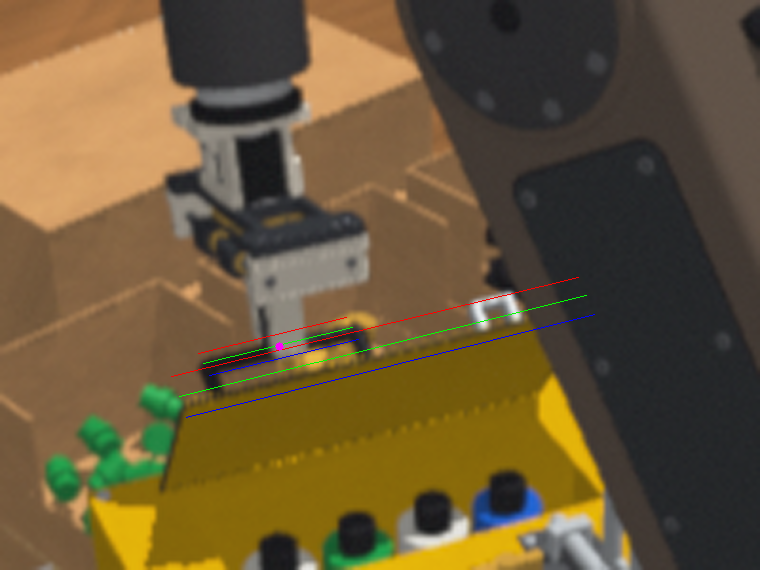

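Emit:
{"fn": "drive_tool", "kwargs": {"increments": [{"linear": [0.003, 0.03, 0.08], "rot": [0, 0, 0], "fingers": 0.78}, {"linear": [0.003, 0.03, 0.17], "rot": [0, 0, 0], "fingers": 0.78}, {"linear": [0.003, -0.02, 0.146], "rot": [0, 0, 0], "fingers": 0.78}, {"linear": [0.003, -0.08, 0.12], "rot": [0, 0, 0], "fingers": 0.78}, {"linear": [0.003, -0.152, 0.091], "rot": [0, 0, 0], "fingers": 0.78}]}}

```text
t: 16.58
tool_pos: [0.7105, 0.0134, 0.2561]
ee_rot: [1.753, -2.442, -0.265]
wrist_force: [-7.3, 2.1, 3.8]
grip_width: 0.0195
```

```bash
python3 hp.py 1.1 1.5 0.1;cat > ov.py <<'E'
from h import *
import cv2,sys
from cell import arm,viewer
k=sys.argv[1]
a0=np.arctan2(38,-108);r=np.hypot(38,108)
s=arm.observe();p=np.array(s['tool_pos'])
for n,C,b in(("side",SD,(80,190)),("scene",SC,(130,200))):
    I=np.ascontiguousarray(cv2.resize(viewer.snapshot(n)["image"][b[0]:b[0]+150,b[1]:b[1]+200,::-1],None,fx=3.8,fy=3.8,interpolation=2))
    f=lambda X:tuple(int(v) for v in ((proj(C,X)[0]-[b[1],b[0]])*3.8))
    for th,col in zip(map(float,sys.argv[2:5]),((255,0,0),(0,255,0),(0,0,255))):
        E=[cw(P,(143-153*np.cos(th),y,154+153*np.sin(th)))[0] for y in(-150,150)]
        cv2.line(I,f(E[0]),f(E[1]),col,1)
    cv2.circle(I,f(p),4,(255,0,255),-1)
    cv2.imwrite(f"pics/{n}{k}.png",I)
E
python3 ov.py 13 1.0 1.1 1.2
```

```text
{'joint_positions': [0.228, 0.537, 0.389, -0.114, -1.605, -0.547], 'tool_pos': [0.71, 0.013, 0.256], 'wrist_force': [-7.318, 2.118, 3.831], 'torque': [0.918, 2.322, -0.073], 'grip_width': 0.02}
[123.93711899  60.04882923]
hatch est 1.0884485429696125 r 115.00369490017326
1.1 [0.001, -0.02, 0.0] [0.0023, 0.0001, 0.0007] 
1.2 [0.001, -0.157, -0.042] [0.0023, 0.0001, 0.0007] 
1.3 [0.002, -0.297, -0.07] [0.0023, 0.0001, 0.0007] 
1.4 [0.003, -0.439, -0.084] [0.0023, 0.0001, 0.0007] 
1.5 [0.003, -0.582, -0.083] [0.0023, 0.0001, 0.0007]
```

View pics/scene13.png

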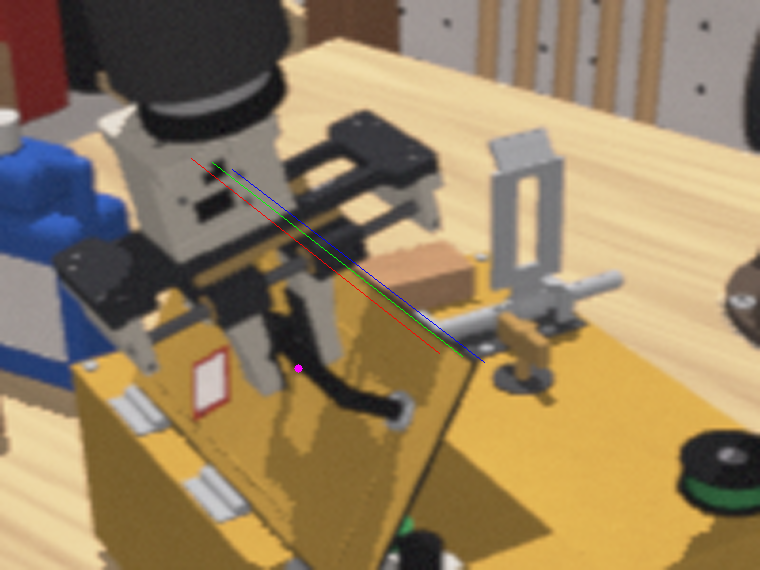

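View pics/side13.png

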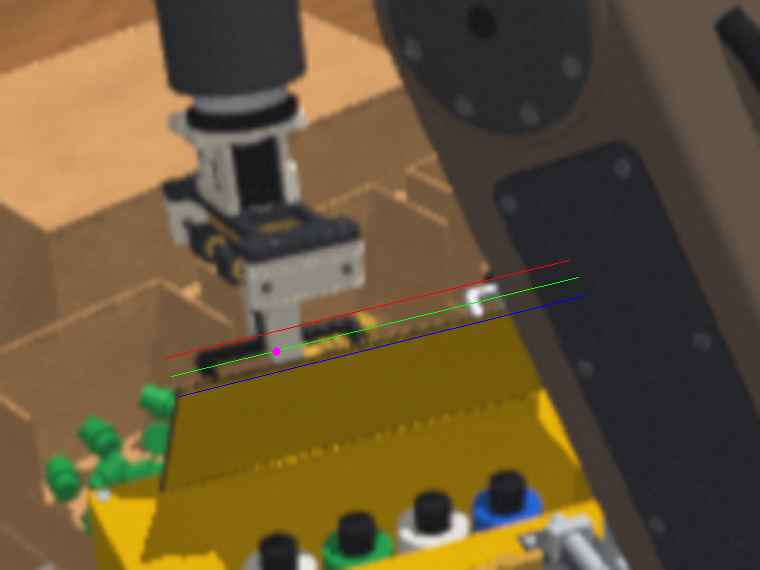

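Emit:
{"fn": "drive_tool", "kwargs": {"increments": [{"linear": [0.001, -0.09, -0.02], "rot": [0, 0, 0], "fingers": 0.78}, {"linear": [0.001, -0.157, -0.042], "rot": [0, 0, 0], "fingers": 0.78}, {"linear": [0.002, -0.227, -0.058], "rot": [0, 0, 0], "fingers": 0.78}, {"linear": [0.002, -0.297, -0.07], "rot": [0, 0, 0], "fingers": 0.78}, {"linear": [0.002, -0.36, -0.08], "rot": [0, 0, 0], "fingers": 0.78}, {"linear": [0.002, -0.4, -0.083], "rot": [0, 0, 0], "fingers": 0.78}]}}

```text
t: 17.42
tool_pos: [0.7419, 0.0024, 0.2577]
ee_rot: [1.754, -2.443, -0.263]
wrist_force: [-5.3, 2.1, 6.9]
grip_width: 0.019
```

```bash
python3 hp.py 1.3 1.5 0.1;python3 ov.py 14 1.2 1.3 1.4
```

```text
{'joint_positions': [0.206, 0.594, 0.487, -0.11, -1.648, -0.53], 'tool_pos': [0.742, 0.002, 0.258], 'wrist_force': [-5.341, 2.09, 6.93], 'torque': [0.625, 1.837, 0.014], 'grip_width': 0.019}
[157.19395184  59.81226399]
hatch est 1.37648620885311 r 116.6268318466421
1.3 [-0.003, 0.105, 0.038] [0.0022, 0.0001, 0.0008] 
1.4 [-0.002, -0.038, 0.025] [0.0022, 0.0001, 0.0008] 
1.5 [-0.001, -0.181, 0.025] [0.0022, 0.0001, 0.0008]
```

View pics/scene14.png

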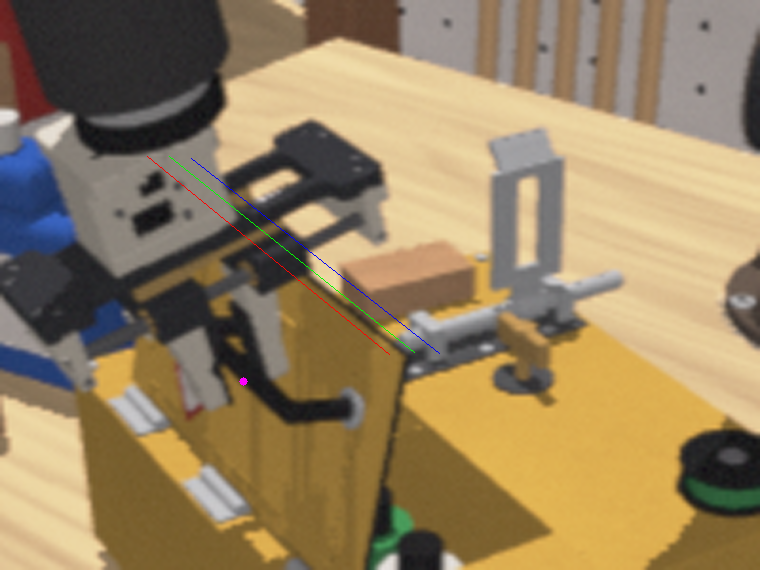

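View pics/side14.png

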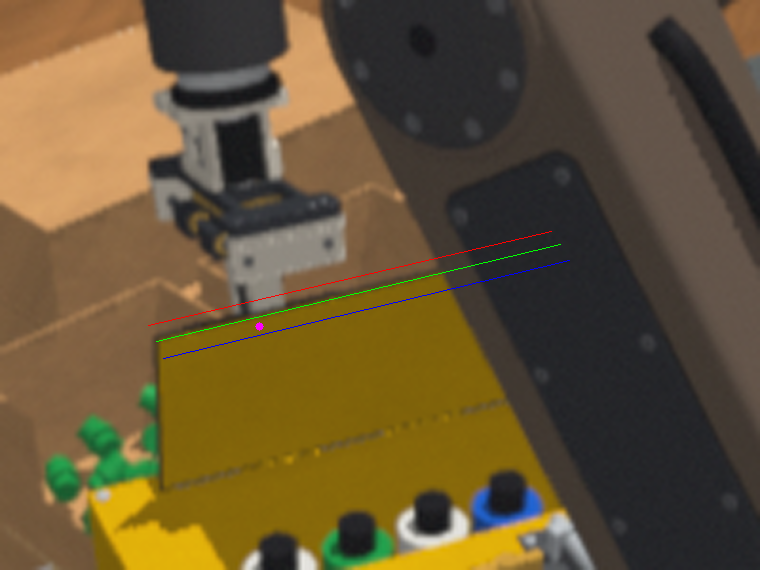

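Emit:
{"fn": "drive_tool", "kwargs": {"increments": [{"linear": [0, 0.04, 0], "rot": [0, 0, 0], "fingers": 0.75}, {"linear": [0, 0.04, -0.2], "rot": [0, 0, 0], "fingers": 0.75}, {"linear": [0, 0.04, -0.5], "rot": [0, 0, 0], "fingers": 0.75}, {"linear": [0, 0.04, -1], "rot": [0, 0, 0], "fingers": 0.75}, {"linear": [0, 0.04, -1], "rot": [0, 0, 0], "fingers": 0.75}]}}

```text
t: 18.15
tool_pos: [0.7567, -0.0029, 0.3396]
ee_rot: [1.756, -2.448, -0.258]
wrist_force: [0.3, -0.2, -0.5]
grip_width: 0.0219
```

```bash
python3 hp.py 1.3 1.3 0.1;python3 ov.py 15 1.2 1.3 1.4
```

```text
{'joint_positions': [0.197, 0.61, 0.693, -0.11, -1.831, -0.542], 'tool_pos': [0.757, -0.003, 0.34], 'wrist_force': [0.261, -0.202, -0.523], 'torque': [-0.2, -0.589, -0.01], 'grip_width': 0.022}
[172.89821431  59.6443332 ]
hatch est 1.3950651643482406 r 199.97773788457664
1.3 [-0.002, 0.086, 1.08] [0.0012, 0.0004, 0.0007] BAD
```

View pics/scene15.png

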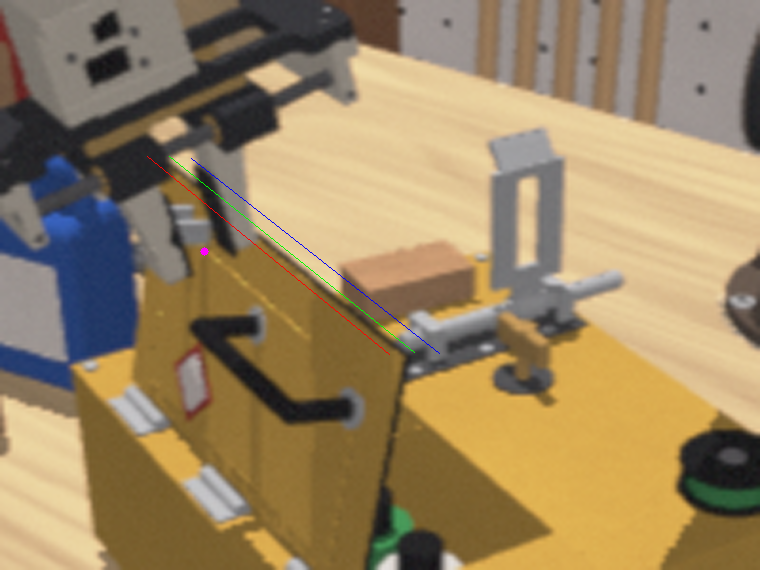

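View pics/side15.png

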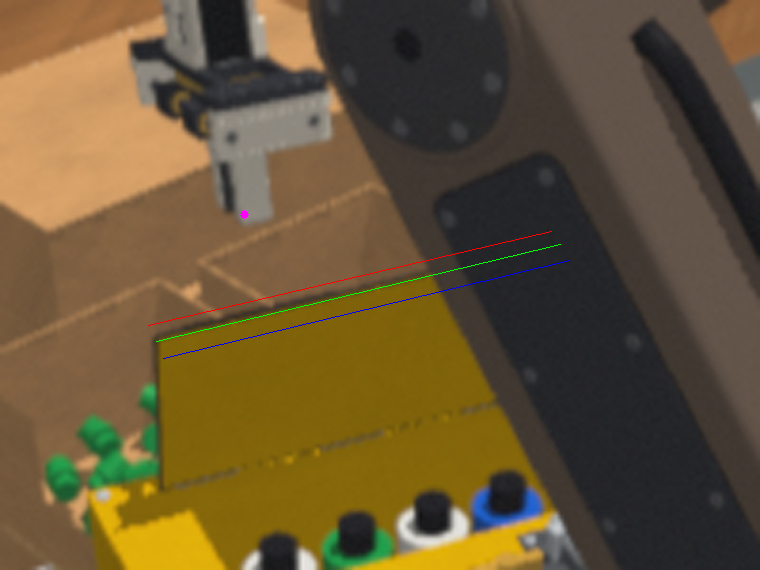

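Emit:
{"fn": "drive_tool", "kwargs": {"increments": [{"linear": [0, 0, -0.4], "rot": [0, 0, 0], "fingers": 0.75}, {"linear": [0, 0, -0.6], "rot": [0, 0, 0], "fingers": 0.75}, {"linear": [0, 0, -0.6], "rot": [0, 0, 0], "fingers": 0.75}, {"linear": [0, 0, -0.6], "rot": [0, 0, 0], "fingers": 0.75}, {"linear": [0, 0, -0.6], "rot": [0, 0, 0], "fingers": 0.75}]}}

```text
t: 18.88
tool_pos: [0.7646, -0.0054, 0.3817]
ee_rot: [1.753, -2.442, -0.265]
wrist_force: [0.1, -0.6, 0.4]
grip_width: 0.022
```

```bash
python3 - <<'E'
from cell import arm,viewer
import cv2
cv2.imwrite("pics/final.png",viewer.snapshot("scene")["image"][:,:,::-1])
E
```

```text
(no output)
```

View pics/final.png

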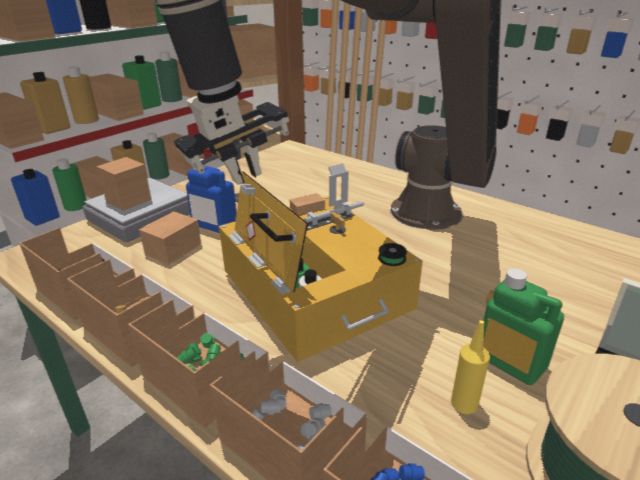

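The final view shows the hatch standing open at about (275,225). The leaf is upright at (338,185) with the bolt drawn, the goods look unmoved, and the arm is clear.

```bash
python3 -c "
from cell import arm
print(arm.sign_off())"
```

```text
the job is handed in; nothing more can be done
None
```

I opened the chest and handed the job in at about 19 s of the 69 s allowed; the sign-off gave no verdict. I turned the catch to its stop, lifted the leaf upright by its sides, drew the bolt with it, swung up the hatch by the black handle and backed the gripper off.

**Last checks:**
- **Hatch:** it stands at about 1.31 rad (75 degrees). I estimated this by overlaying hatch angles on the scene and side pictures. It did not move when the gripper let go.
- **Bolt:** it was drawn about 45 mm, with the force rising to 15 N at its stop. In the scene picture the rod's tip was still in the same place after the hatch was opened.
- **Leaf:** it was left upright.
- **Goods:** everything visible in the last scene picture looks where it was at the start. I judged this by eye and did not measure it, and that view does not show the brass nozzle.
- **Robot:** it is clear of everything, with about zero wrist force.

**What disagreed:** partway through the hatch swing, with the bar gripped tightly, the force rose to about 24 N. The bar also seemed about 3 mm off its expected circle. I loosened the fingers, backed off until the force was zero, and finished with the bar held loosely between them. After that the force stayed below about 9 N.

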